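# Empty the flap-lidded fittings box into the tray

## Robot

A 6-joint arm with a two-finger parallel gripper is mounted at the origin on a cart in front of the work surface, level with it; the furniture and walls round the work are solid. World frame = base frame: x ahead of the robot, y to its left, z up, the work surface at z = 0. Lengths are in m, angles in rad, forces in N, time in s.
With the tool pointing down it reaches from about 0.35 to 0.875 m from the base axis. Payload 15.5 kg.
Tool frame: the origin (TCP) lies midway between the tips of the shut fingers; the grasp point (between the pads) lies 19 mm behind it; z points along the fingers, x is the direction in which the jaws open and shut, and the axes are right-handed (so a half turn about z gives the same grasp; the last joint's range is limited). The gripper opens to 85 mm and grips with 20 to 120 N. Pads are 22 mm wide; open, the fingers measure 114 mm over their backs; the gripper's body (76 mm by 85 mm) begins 54 mm behind the grasp point. The pads swing forward as they close: fully open they stand 13 mm farther back than shut.
Start: joints at [-1.371, 0.494, 1.345, -0, 1.302, -0.096], TCP at [0.182, -0.598, 0.199] pointing down, gripper open.
Joint ranges: [-2.91, 2.91], [-0.82, 2.16], [0.22, 2.67], [-1.22, 4.37], [0.12, 2.79], [-3.08, 3.08]. Speed limits (rad/s): [1.89, 1.89, 2.57, 3.01, 3.01, 3.01].

## Interface

Orientations are given as a unit quaternion [x, y, z, w].
In Python, from bench import read_state, camera, camera_model, sign_off, recognise, pinpoint gives the robot as it stands.
- The arm moves only by the tool play_rows, never from a script. Its argument "series" is a list of rows, each a list of 3 entries, a list of its own where there are three numbers: the opening, from 0 (shut) to 1 (fully open), then the shift along the tool's x, y, z in cm, then the turn, a rotation vector about the tool's x, y, z in rad. In form: [[hand, [dx, dy, dz], [ax, ay, az]], ...]. A call has 1 to 5 rows; each row shifts and turns the commanded pose from where the row before left it, along the tool's axes as they then stand; what a row does not reach is not made up. A row lasts 1/12 s, in which the tool goes at most 41.7 mm and 7.16 degrees, less where a joint would pass 70% of its speed; a pose out of reach is approached as far as the arm can. A call with a gripper value outside its range is refused whole. The fingers move at their own pace and stop on an object; "grip_force" is the grip in N (left out, the last holds). Time passes only in rows, so rows that do not move let the fingers close. It gives the time, the measured TCP pose, the force and the opening at its end, in the units of the state.
- read_state(): the state, without advancing time (a new reading comes with each control period).
- camera(name): name is "scene" or "top" or "wrist"; returns the picture (400x640x3 uint8, blue, green, red); there is no depth.
- camera_model(name): a dict with "fx", "fy", "cx", "cy" (pixels), "world_from_camera" (4x4, takes a point from camera to world coordinates). Camera axes: x right, y up, looking along -z (the intrinsics and any distortion apply to the point x, -y, -z); pixel columns grow to the right and rows downward; lengths in m; the calibration is good to about 2 mm. A picture is of the moment at which its call begins: read the wrist's pose just before it. camera_model takes no time and is no camera call; for the wrist camera it gives the pose at the moment of the call.
- sign_off(): hands the job in, once; it reports no verdict.
Trained networks look in the newest picture that a camera, given by its name, has taken for a name from the list of things; names that differ only in an ending like _2 or _b are one class to them, and where a whole thing is asked for, a point or a joint stands for the part that bears it (a point fixed in the world has none). Each returns a list of dicts, best first, with "conf" (0 to 1); they miss things now and then, are a little off and sometimes report something else, mostly with a low value. They report only what shows in the picture. A call takes as long as a camera call. They do not tell look-alikes from the thing itself.
- recognise(thing, camera): "location" ([x, y, z] in m, in the coordinates of the camera as it stood for that picture, good to about 4 mm: the middle of the surface that is visible of it).
- pinpoint(thing, camera): "location" ([x, y, z] in m, in the coordinates of the camera as it stood for that picture, good to about 4 mm: a listed point, or the origin of a listed thing).
The state is a dict: "clock": time; "joint_positions": joint angles; "dq": joint speeds; "tau": joint torques, N m; "ee_pos": TCP position; "tool_rot": TCP orientation; "ft_force": force on the tool from outside, world axes, zero at the start; "torque": the same for the moment, N m; "gripper_width": finger opening in m.
Only numpy, scipy, OpenCV 4.12 (cv2) and the standard library are available. Lean on these libraries where they do the work, as an engineer would, in place of code of your own. Each camera call takes 0.05 s, during which the arm holds its last target.

## Task

Tip the three pipe fittings out of the small lidded box into the steel tray in front of it, using the side lever, but first swing the lid right back through its click until it rests on its stop, so that it cannot drop shut while the box is tipped. Ease the lid onto the stop without rocking or shoving the stand, then set the box back down level on its rest with the lid left back, and leave the tray and everything else where it is.

Things in the scene. Friction and masses are not known exactly. Their poses are not given: they have to be found in the camera images.
- tip_stand: Loose dark steel foot, 2.6 kg, 136 x 102 x 16 mm, on rubber feet; carries the box on two cheeks. Origin on the bench under it; x points from the mouth of the box to the lid hinge at the back, the lever is on the -y side, z up. Foot spans x = -58 to +78 mm. About 7 to 10 N on the bail when the lid is at its stop rocks it on its rear edge.
- sample_box (a joint): Tip angle (rad) of the grey box about an axis under its floor: 0 = level on its rest, grows as the back is lifted, stop at 1.35; needs only a few N at the lever, and when well tipped does not return by itself. Box 90 long x 80 x 46 mm, open towards the tray when the lid is up, inner floor 79 mm above the bench, walls 3 mm. Fittings slide out at 0.6 to 1.0 rad.
- tip_axis (a point): Middle of the tip axis (along the stand's y), under the box floor, 35 mm behind its mouth, 75 mm above the bench and 50 mm in front of the stand's origin.
- lever_grip (a point): Where to pinch the side lever: level round steel rod along the stand's y, 11 mm thick, on the -y side of the box (away from the robot), ending in an 18 mm black ball 30 mm beyond this point, which is on the rod's axis, 63 mm out from the box wall. Box level: 78 mm behind and 35 mm above the tip axis. Moves on an arc (85 mm radius) about it; can turn in the fingers.
- lid (a joint): Lid angle relative to the box, rad: 0 = shut, grows as its front goes up and back. Swings freely; drops shut from below about 1.4. From somewhere in 1.4 to 2.1 a spring detent resists (1 to 3 N at the bail), then clicks; soon after comes a solid stop, at 1.8 to 2.55. Where differs each time and can only be felt. Once clicked it stays back when tipped; else it falls shut.
- lid_hinge (a point): Middle of the lid's hinge line, parallel to the tip axis, 57 mm behind and 48 mm above it when the box is level. It belongs to the box and moves with it. A 62 mm grey drum on its +y end, 17 mm thick, houses the detent.
- bail_grip (a point): Middle of the bar of the lid's U-shaped bail: round steel, 9 mm thick, along the stand's y, straight over 54 mm, 45 mm in front of the lid's 40 mm front flap. Shut: 143 mm in front of and 4 mm above the hinge line, about 127 mm above the bench. Moves on an arc about it; can turn in the fingers. Lid back: the flap is near, open only to 25 mm and leave upwards.
- parts_tray: Loose open steel tray, 120 (x) x 110 (y) x 30 mm, walls 3 mm, in front of the stand below the mouth of the box. Origin under its centre.
- fitting_a_mid (a point): Steel union fitting, hex body with two stubs, 15 x 32 x 13 mm. It starts inside the shut box. The point is at its centre.
- fitting_b_mid (a point): Brass union fitting, 17 x 36 x 15 mm. It starts inside the shut box. The point is at its centre.
- fitting_c_mid (a point): Steel union fitting, 15 x 32 x 13 mm. It starts inside the shut box. The point is at its centre.
- amber_bottle: Bystander: brown bottle with a black cap, 52 mm wide, 107 mm high; origin under its centre.
- ferrule_jar: Bystander: small clear jar, 37 mm wide, 48 mm high; origin under its centre.
- tape_roll: Bystander: roll of tape lying flat, 98 mm wide, 25 mm high; origin under its centre.
- fuse_box: Bystander: small card box, 32 x 50 x 18 mm; origin under its centre.
- mouse: Bystander: computer mouse, 108 x 60 x 34 mm; origin under its centre.
- cutter: Bystander: tube cutter, 27 x 83 x 18 mm; origin under its centre.
- valve_cap: Bystander: small round white cap, 28 mm wide, 19 mm high; origin under its centre.
Mind the look-alikes: they are no part of the job. Several things have the shape of the parts_tray; the one meant has the colours described above.

How it is judged:
On the way, in this order (a step that is already met when the one before it is completed fails the run):
1. the lid is swung back, past upright, with the box level (value of joint lid above 1.7 rad and value of joint sample_box below 0.15 rad), for 0.3 s.
2. the box is tipped forward well over with its lid staying back (value of joint sample_box above 0.8 rad and value of joint lid above 1.6 rad), for 0.1 s.
3. the box is back down on its rest with the lid still back (value of joint sample_box below 0.06 rad and value of joint lid above 1.6 rad), for 0.2 s.
At the end, for the whole second after the job is handed in: All three fittings lie in the steel tray (centres inside its outline, under 35 mm above its underside); the box is level (under 0.06 rad) with the lid back (over 1.6 rad); tray moved under 30 mm, stand under 25 mm and flat on the bench; bystanders moved under 30 mm (all of step 3 and x of fitting_a_mid in the frame of parts_tray between -0.06 and 0.06 m and y of fitting_a_mid in the frame of parts_tray between -0.055 and 0.055 m and z of each of fitting_a_mid, fitting_b_mid, fitting_c_mid in the frame of parts_tray below 0.035 m and x of fitting_b_mid in the frame of parts_tray between -0.06 and 0.06 m and y of fitting_b_mid in the frame of parts_tray between -0.055 and 0.055 m and x of fitting_c_mid in the frame of parts_tray between -0.06 and 0.06 m and y of fitting_c_mid in the frame of parts_tray between -0.055 and 0.055 m and velocity of joint lid below 0.1 rad/s and distance of parts_tray from where it was at the start of the episode below 0.03 m and distance of tip_stand from where it was at the start of the episode below 0.025 m and angle between tip_stand's own z axis and vertical below 0.03 rad); the robot touches nothing.
It fails at once if the box is tipped while the lid is not back (value of joint sample_box above 0.5 rad and value of joint lid below 1.5 rad).
It fails at once if the stand is rocked by more than 0.03 rad (angle between tip_stand's own z axis and vertical above 0.03 rad).
It fails at once if the stand is shoved by more than 35 mm (distance of tip_stand from where it was at the start of the episode above 0.035 m).
It fails at once if a bystander (bottle, jar, tape, card box, mouse, cutter, cap) is moved by more than 30 mm (distance of any of amber_bottle, ferrule_jar, fuse_box, mouse, tape_roll, cutter, valve_cap from where it was at the start of the episode above 0.03 m).
It also fails if it takes over 70 s, if anything falls off the work surface, if the arm or the gripper's body presses on something with over 40 N, if the wrist force passes 120 N, or if a joint passes its speed limit or range.

## Working session

There is one attempt and no reset: what is moved stays moved. The work goes in short steps, Python scripts to look and compute and a tool call to move; the robot and the scene stay as the last step left them, time stands still between calls to the robot, and variables do not carry over. Pictures are saved under pics/ and viewed, and the job is handed in when it is done.

Besides the shell and the picture viewer there is one more tool, called after "Emit:" by a JSON object that holds its "op" and its "data", one argument or row to a line. play_rows: Moves the arm, as the interface text tells. Its arguments: {"type":"object","properties":{"series":{"type":"array"},"grip_force":{"type":"number"}},"required":["series"]}

```bash
ls; mkdir -p pics
cat > h.py <<'E'
import numpy as np, cv2
from bench import read_state, camera, camera_model, sign_off, recognise, pinpoint
from scipy.spatial.transform import Rotation as R
def snap(c,n):
    im=camera(c); cv2.imwrite(f'pics/{n}.png',im); return im
def w(cam,p):
    T=np.array(camera_model(cam)["world_from_camera"]); return (T@np.r_[p,1])[:3]
def proj(cam,P):
    m=camera_model(cam); T=np.linalg.inv(np.array(m["world_from_camera"])); p=T@np.r_[P,1]
    return m['fx']*p[0]/-p[2]+m['cx'], m['fy']*-p[1]/-p[2]+m['cy']
E
python3 - <<'E'
from h import *
s=read_state(); print({k:np.round(v,3).tolist() for k,v in s.items()})
for c in ['scene','top']:
    snap(c,c+'0')
    print(c,{k:np.round(v,3).tolist() if not isinstance(v,str) else v for k,v in camera_model(c).items()})
    for t in ['tip_axis','lever_grip','lid_hinge','bail_grip','tip_stand','parts_tray']:
        for d in pinpoint(t,c)[:3]:
            P=w(c,d['location']); print(c,t,round(d['conf'],2),np.round(P,3),np.round(proj(c,P)))
print(read_state()['clock'])
E
```

```text
pics
{'clock': 0.0, 'joint_positions': [-1.371, 0.494, 1.346, 0.0, 1.303, -0.095], 'dq': [-0.0, -0.001, 0.001, -0.0, -0.0, 0.0], 'tau': [-0.004, -88.219, -38.386, -0.0, 0.01, -0.0], 'ee_pos': [0.182, -0.598, 0.199], 'tool_rot': [0.803, -0.596, -0.0, -0.0], 'ft_force': [-0.053, 1.164, -0.031], 'torque': [0.016, -0.017, 0.011], 'gripper_width': 0.086}
scene {'fx': 402.7, 'fy': 402.7, 'cx': 311.64, 'cy': 197.043, 'world_from_camera': [[-0.547, 0.521, -0.655, -0.274], [-0.837, -0.349, 0.421, 0.586], [-0.009, 0.779, 0.627, 0.866], [0.0, 0.0, 0.0, 1.0]]}
scene tip_axis 0.84 [0.431 0.247 0.075] [277. 245.]
scene lever_grip 0.67 [0.544 0.317 0.109] [234. 222.]
scene lid_hinge 0.68 [0.438 0.301 0.123] [256. 239.]
scene lid_hinge 0.29 [0.373 0.471 0.002] [212. 315.]
scene bail_grip 0.77 [0.423 0.161 0.131] [305. 220.]
scene bail_grip 0.41 [0.546 0.315 0.113] [235. 220.]
scene tip_stand 0.78 [0.438 0.301 0.002] [261. 269.]
scene parts_tray 0.78 [0.425 0.18  0.   ] [300. 255.]
scene parts_tray 0.6 [ 0.606 -0.222 -0.002] [368. 179.]
top {'fx': 473.169, 'fy': 473.169, 'cx': 321.927, 'cy': 208.838, 'world_from_camera': [[-0.001, 0.982, -0.188, 0.284], [-1.0, 0.001, 0.009, 0.055], [0.009, 0.188, 0.982, 1.489], [0.0, 0.0, 0.0, 1.0]]}
top tip_axis 0.59 [0.43  0.247 0.076] [254. 250.]
top lever_grip 0.75 [0.545 0.313 0.111] [231. 210.]
top lever_grip 0.46 [ 0.424 -0.109 -0.003] [370. 254.]
top lid_hinge 0.6 [0.436 0.301 0.124] [233. 246.]
top lid_hinge 0.25 [ 0.438  0.294 -0.003] [242. 250.]
top bail_grip 0.76 [0.424 0.161 0.129] [281. 250.]
top tip_stand 0.57 [ 0.437  0.296 -0.002] [241. 250.]
top parts_tray 0.71 [ 0.607 -0.223 -0.002] [404. 197.]
top parts_tray 0.62 [ 0.422  0.175 -0.002] [280. 255.]
0.7
```

View pics/scene0.png

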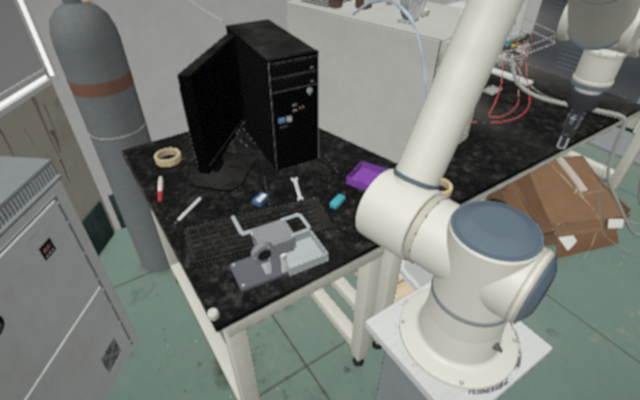

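View pics/top0.png

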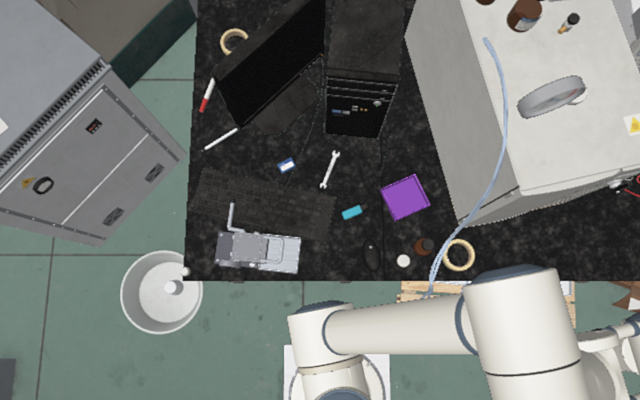

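Run:
```python
import cv2
a=cv2.imread('pics/scene0.png')[150:350,180:420]; b=cv2.imread('pics/top0.png')[150:320,190:440]
cv2.imwrite('pics/c1.png',cv2.resize(a,(720,600),interpolation=cv2.INTER_CUBIC))
cv2.imwrite('pics/c2.png',cv2.resize(b,(750,510),interpolation=cv2.INTER_CUBIC))
```

```text
(no output)
```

View pics/c1.png

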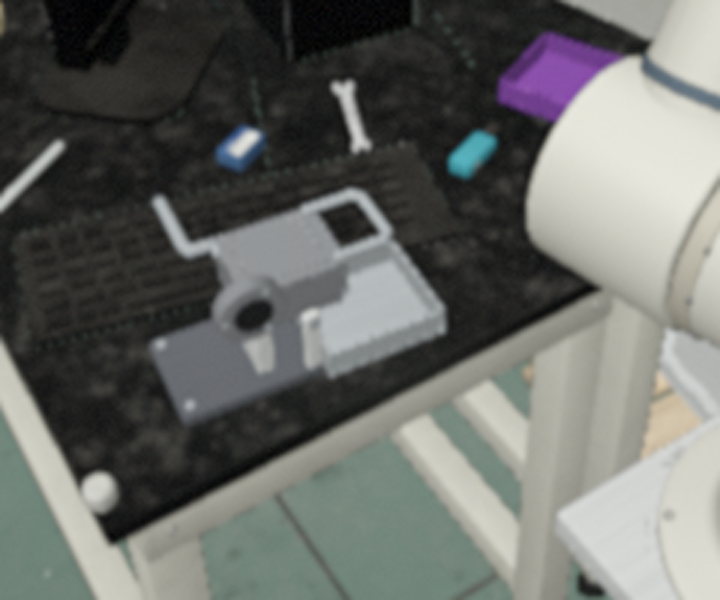

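View pics/c2.png

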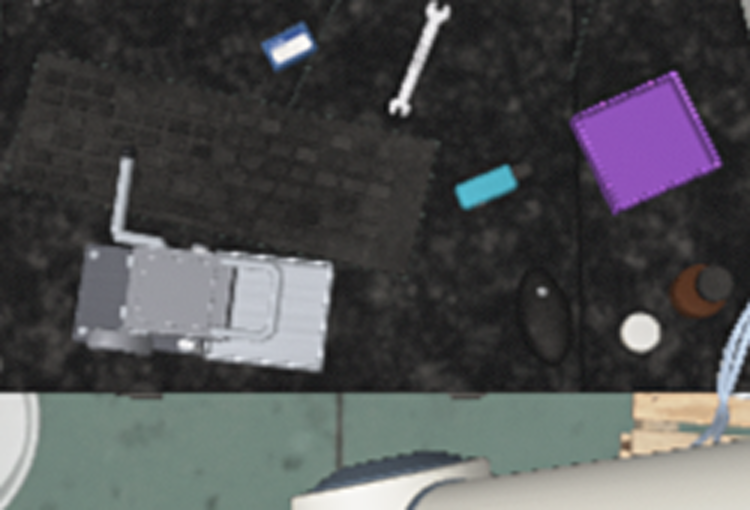

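The scene view shows the grey box with bail and lever at about (290,235). The steel tray is at (300,255) in scene and (280,255) in top. The other tray-shaped thing, at (368,179) and (404,197), is purple. The steel one under the mouth fits the description, and the enlarged crop confirms it.

Next I'll plan the approach and move over the stand.

```bash
cat >> h.py <<'E'
def cur():
    s=read_state(); return np.array(s['ee_pos']),R.from_quat(s['tool_rot'])
def qdown(yaw): # tool x at world yaw, z down
    x=np.array([np.cos(yaw),np.sin(yaw),0]); z=np.array([0,0,-1.]); return R.from_matrix(np.c_[x,np.cross(z,x),z])
def plan(wps,hand,step=0.04,rot=0.12,p=None,q=None,yawdir=None):
    if p is None: p,q=cur()
    rows=[]
    for P,Q in wps:
        P=np.array(P)
        n=int(max(1,np.ceil(np.linalg.norm(P-p)/step)))
        rv=(q.inv()*Q).as_rotvec()
        if yawdir is not None and np.linalg.norm(rv)>2 and np.sign(rv[2])!=yawdir: rv=rv*(1-2*np.pi/np.linalg.norm(rv))
        n=int(max(n,np.ceil(np.linalg.norm(rv)/rot)))
        dp=(P-p)/n
        for i in range(n):
            d=np.round(q.inv().apply(dp)*100,2); r=np.round(rv/n,3)
            rows.append([hand,d.tolist(),r.tolist()]); p=p+q.apply(d/100); q=q*R.from_rotvec(r)
    for i in range(0,len(rows),5): print(str(rows[i:i+5]).replace('-0.0,','0,').replace('-0.0]','0]').replace(' ',''))
    print('end',np.round(p,4),np.round(q.as_quat(),3))
E
python3 - <<'E'
from h import *
plan([([0.43,-0.13,0.33],qdown(0.2)),([0.425,0.19,0.36],qdown(1.45))],1,yawdir=-1)
E
```

```text
[[1,[-2.68,-2.67,-0.93],[0,0.0,-0.105]],[1,[-2.39,-2.94,-0.93],[0,0.0,-0.105]],[1,[-2.07,-3.17,-0.93],[0,0.0,-0.105]],[1,[-1.72,-3.37,-0.93],[0,0.0,-0.105]],[1,[-1.36,-3.53,-0.93],[0,0.0,-0.105]]]
[[1,[-0.98,-3.65,-0.93],[0,0.0,-0.105]],[1,[-0.6,-3.74,-0.93],[0,0.0,-0.105]],[1,[-0.2,-3.78,-0.93],[0,0.0,-0.105]],[1,[0.2,-3.78,-0.93],[0,0.0,-0.105]],[1,[0.59,-3.74,-0.93],[0,0.0,-0.105]]]
[[1,[0.98,-3.66,-0.93],[0,0.0,-0.105]],[1,[1.36,-3.53,-0.93],[0,0.0,-0.105]],[1,[1.72,-3.37,-0.93],[0,0.0,-0.105]],[1,[2.06,-3.17,-0.93],[0,0.0,-0.105]],[1,[0.52,-2.86,-0.28],[0,0,-0.114]]]
[[1,[0.84,-2.79,-0.28],[0,0,-0.114]],[1,[1.15,-2.67,-0.28],[0,0,-0.114]],[1,[1.45,-2.53,-0.28],[0,0,-0.114]],[1,[1.72,-2.34,-0.28],[0,0,-0.114]],[1,[1.98,-2.13,-0.28],[0,0,-0.114]]]
[[1,[2.21,-1.89,-0.28],[0,0,-0.114]],[1,[2.41,-1.63,-0.28],[0,0,-0.114]],[1,[2.58,-1.35,-0.28],[0,0,-0.114]],[1,[2.72,-1.04,-0.28],[0,0,-0.114]],[1,[2.82,-0.73,-0.28],[0,0,-0.114]]]
end [0.4251 0.19   0.3603] [ 0.749  0.662  0.    -0.   ]
```

Emit:
{"op": "play_rows", "data": {
  "series": [
    [1,[-2.7,-2.7,-0.9],[0,0,-0.105]],
    [1,[-2.4,-2.9,-0.9],[0,0,-0.105]],
    [1,[-2.1,-3.2,-0.9],[0,0,-0.105]],
    [1,[-1.7,-3.4,-0.9],[0,0,-0.105]],
    [1,[-1.4,-3.5,-0.9],[0,0,-0.105]]
  ]
}}

```text
clock: 1.12
ee_pos: [0.2707, -0.4286, 0.2447]
tool_rot: [0.931, -0.364, 0.0, 0.0]
ft_force: [1.3, -0.8, 0.4]
gripper_width: 0.0854
```

Emit:
{"op": "play_rows", "data": {
  "series": [
    [1,[-1.0,-3.6,-0.9],[0,0,-0.105]],
    [1,[-0.6,-3.7,-0.9],[0,0,-0.105]],
    [1,[-0.2,-3.8,-0.9],[0,0,-0.105]],
    [1,[0.2,-3.8,-0.9],[0,0,-0.105]],
    [1,[0.6,-3.7,-0.9],[0,0,-0.105]]
  ]
}}

```text
clock: 1.53
ee_pos: [0.3587, -0.2619, 0.2899]
tool_rot: [0.994, -0.11, 0.0, 0.0]
ft_force: [1.5, -0.6, -0.1]
gripper_width: 0.0855
```

Emit:
{"op": "play_rows", "data": {
  "series": [
    [1,[1.0,-3.7,-0.9],[0,0,-0.105]],
    [1,[1.4,-3.5,-0.9],[0,0,-0.105]],
    [1,[1.7,-3.4,-0.9],[0,0,-0.105]],
    [1,[2.1,-3.2,-0.9],[0,0,-0.105]]
  ]
}}

```text
clock: 1.87
ee_pos: [0.4305, -0.1275, 0.326]
tool_rot: [0.995, 0.099, 0.0, 0.0]
ft_force: [0.3, -0.9, 0.9]
gripper_width: 0.0853
```

Run:
```python
from h import *
s=read_state(); print(s['clock'],np.round(s['ee_pos'],3),np.round(s['joint_positions'],3),np.round(s['ft_force'],2))
plan([([0.425,0.19,0.36],qdown(1.45))],0.5,yawdir=-1)
```

```text
1.8667 [ 0.431 -0.127  0.326] [-0.421  0.124  1.546 -0.     1.471 -0.62 ] [ 0.33 -0.9   0.93]
[[0.5,[0.52,-2.84,-0.31],[0.0,0,-0.114]],[0.5,[0.84,-2.76,-0.31],[0.0,0,-0.114]],[0.5,[1.15,-2.65,-0.31],[0.0,0,-0.114]],[0.5,[1.44,-2.5,-0.31],[0.0,0,-0.114]],[0.5,[1.72,-2.32,-0.31],[0.0,0,-0.114]]]
[[0.5,[1.97,-2.11,-0.31],[0.0,0,-0.114]],[0.5,[2.2,-1.87,-0.31],[0.0,0,-0.114]],[0.5,[2.4,-1.61,-0.31],[0.0,0,-0.114]],[0.5,[2.56,-1.33,-0.31],[0.0,0,-0.114]],[0.5,[2.7,-1.03,-0.31],[0.0,0,-0.114]]]
[[0.5,[2.8,-0.71,-0.31],[0.0,0,-0.114]]]
end [0.4249 0.1901 0.36  ] [0.747 0.664 0.    0.   ]
```

Emit:
{"op": "play_rows", "data": {
  "series": [
    [0.5,[0.5,-2.8,-0.3],[0,0,-0.114]],
    [0.5,[0.8,-2.8,-0.3],[0,0,-0.114]],
    [0.5,[1.2,-2.6,-0.3],[0,0,-0.114]],
    [0.5,[1.4,-2.5,-0.3],[0,0,-0.114]],
    [0.5,[1.7,-2.3,-0.3],[0,0,-0.114]]
  ]
}}

```text
clock: 2.28
ee_pos: [0.4276, 0.0155, 0.3406]
tool_rot: [0.927, 0.375, 0.0, 0.0]
ft_force: [0.1, -0.3, 0.2]
gripper_width: 0.0425
```

Emit:
{"op": "play_rows", "data": {
  "series": [
    [0.5,[2.0,-2.1,-0.3],[0,0,-0.114]],
    [0.5,[2.2,-1.9,-0.3],[0,0,-0.114]],
    [0.5,[2.4,-1.6,-0.3],[0,0,-0.114]],
    [0.5,[2.6,-1.3,-0.3],[0,0,-0.114]],
    [0.5,[2.7,-1.0,-0.3],[0,0,-0.114]]
  ]
}}

```text
clock: 2.7
ee_pos: [0.4266, 0.1604, 0.3556]
tool_rot: [0.784, 0.621, 0.0, 0.0]
ft_force: [-0.3, 0.8, 0.3]
gripper_width: 0.0424
```

Run:
```python
from h import *
s=read_state(); print(s['clock'],np.round(s['ee_pos'],3),np.round(s['joint_positions'],3),np.round(s['ft_force'],2),s['gripper_width'])
print(np.round(camera_model('wrist')['world_from_camera'],3).tolist())
snap('wrist','w1')
for t in ['lever_grip','lid_hinge','bail_grip','tip_stand','tip_axis']:
    for d in pinpoint(t,'wrist')[:2]:
        P=w('wrist',d['location']); print(t,round(d['conf'],2),np.round(P,3),np.round(proj('wrist',P)))
```

```text
2.7 [0.427 0.16  0.356] [ 0.228  0.118  1.475 -0.     1.548 -1.111] [-0.32  0.77  0.33] 0.04243910207477667
[[0.23, -0.938, -0.26, 0.36], [0.973, 0.222, 0.061, 0.175], [0.0, -0.267, 0.964, 0.53], [0.0, 0.0, 0.0, 1.0]]
lever_grip 0.91 [0.539 0.315 0.109] [449. 214.]
lid_hinge 0.69 [0.44  0.304 0.125] [437. 146.]
bail_grip 0.58 [0.426 0.163 0.13 ] [324. 162.]
tip_stand 0.93 [0.433 0.296 0.   ] [405. 133.]
```

View pics/w1.png

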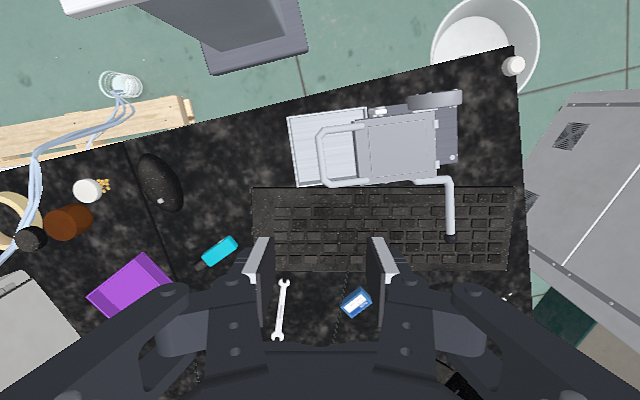

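The wrist view shows the bail bar at about (322,160), the lever rod from (447,180) to (450,238), and the stand at (405,133). Next I'll fit the stand pose to the points from all three views.

Run:
```python
from h import *
from scipy.optimize import least_squares
M={'axis':(-50,0,75),'hinge':(7,0,123),'bail':(-136,0,127),'lever':(28,-103,110),'o':(0,0,0)}
D=[('axis',.431,.247,.075),('lever',.544,.317,.109),('hinge',.438,.301,.123),('bail',.423,.161,.131),('o',.438,.301,.002),
('axis',.43,.247,.076),('lever',.545,.313,.111),('hinge',.436,.301,.124),('bail',.424,.161,.129),('o',.437,.296,-.002),
('lever',.539,.315,.109),('hinge',.44,.304,.125),('bail',.426,.163,.13),('o',.433,.296,0)]
def f(p):
    r=[]
    for n,*P in D:
        m=np.array(M[n])/1000; c,s=np.cos(p[2]),np.sin(p[2])
        r+= [p[0]+c*m[0]-s*m[1]-P[0], p[1]+s*m[0]+c*m[1]-P[1]]
    return r
o=least_squares(f,[.437,.3,1.45],loss='soft_l1',f_scale=.003); p=o.x; print(p, np.degrees(p[2]))
print(np.round(np.array(o.fun).reshape(-1,2)*1000,1).tolist())
c,s=np.cos(p[2]),np.sin(p[2])
im=cv2.imread('pics/w1.png'); 
def W(m): m=np.array(m)/1000; return [p[0]+c*m[0]-s*m[1],p[1]+s*m[0]+c*m[1],m[2]]
for n,m in M.items():
    print(n,np.round(W(m),4)); u=proj('wrist',W(m)); cv2.circle(im,(int(round(u[0])),int(round(u[1]))),2,(0,0,255),-1)
for a,b in [((-136,-27,127),(-136,27,127)),((28,-133,110),(28,-50,110)),((-58,-51,16),(-58,51,16)),((78,-51,16),(78,51,16)),((-58,51,16),(78,51,16))]:
    u=np.round(proj('wrist',W(a))).astype(int); v=np.round(proj('wrist',W(b))).astype(int); cv2.line(im,tuple(map(int,u)),tuple(map(int,v)),(0,255,0),1)
cv2.imwrite('pics/w1o.png',cv2.resize(im[70:260,260:510],(750,570)))
```

```text
[0.43680124 0.29659096 1.47589962] 84.56281904325635
[[1.1, -0.2], [-2.0, -2.3], [-0.5, 2.6], [0.9, 0.2], [-1.2, -4.4], [2.1, -0.2], [-3.0, 1.7], [1.5, 2.6], [-0.1, 0.2], [-0.2, 0.6], [3.0, -0.3], [-2.5, -0.4], [-2.1, -1.8], [3.8, 0.6]]
axis [0.4321 0.2468 0.075 ]
hinge [0.4375 0.3036 0.123 ]
bail [0.4239 0.1612 0.127 ]
lever [0.542  0.3147 0.11  ]
o [0.4368 0.2966 0.    ]
```

View pics/w1o.png

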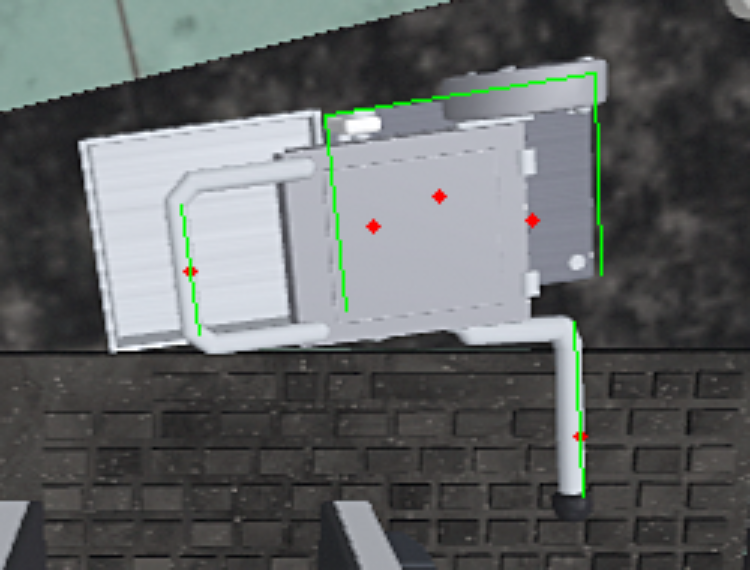

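Run:
```python
from h import *
plan([([0.424,0.1595,0.17],qdown(1.478))],0.5)
```

```text
[[0.5,[0.01,-0.06,3.7],[0,0.0,-0.029]],[0.5,[0.01,-0.06,3.7],[0,0.0,-0.029]],[0.5,[0.01,-0.06,3.7],[0,0.0,-0.029]],[0.5,[0.02,-0.06,3.7],[0,0.0,-0.029]],[0.5,[0.02,-0.06,3.7],[0,0.0,-0.029]]]
end [0.424  0.1595 0.1702] [ 0.739  0.673 -0.     0.   ]
```

Emit:
{"op": "play_rows", "data": {
  "series": [
    [0.5,[0.02,-0.06,3.7],[0,0,-0.029]],
    [0.5,[0.01,-0.06,3.7],[0,0,-0.029]],
    [0.5,[0.01,-0.06,3.7],[0,0,-0.029]],
    [0.5,[0.01,-0.06,3.7],[0,0,-0.029]],
    [0.5,[0.02,-0.06,3.7],[0,0,-0.029]]
  ]
}}

```text
clock: 3.42
ee_pos: [0.4241, 0.159, 0.169]
tool_rot: [0.739, 0.673, 0.0, 0.0]
ft_force: [0.6, 0.2, -0.1]
gripper_width: 0.0428
```

Run:
```python
from h import *
s=read_state(); print(s['clock'],np.round(s['ee_pos'],4),np.round(s['tool_rot'],3),np.round(s['ft_force'],2),s['gripper_width'])
im=snap('wrist','w2')
for t in ['bail_grip','lever_grip']:
    for d in pinpoint(t,'wrist')[:2]:
        P=w('wrist',d['location']); print(t,round(d['conf'],2),np.round(P,3),np.round(proj('wrist',P)))
p,q=cur()
for u in [-.03,-.02,-.01,0,.01,.02,.03]:
    P=p+q.apply([0,u,0.043]); print(u,np.round(proj('wrist',P)), end=' ')
m=camera_model('wrist'); print(m['fx'])
```

```text
3.4167 [0.4241 0.159  0.169 ] [0.739 0.673 0.    0.   ] [ 0.62  0.16 -0.11] 0.04276784008335569
bail_grip 0.64 [0.418 0.16  0.127] [324. 204.]
lever_grip 0.71 [0.54  0.314 0.111] [522. 319.]
-0.03 [322. 164.] -0.02 [322. 179.] -0.01 [322. 193.] 0 [322. 207.] 0.01 [322. 220.] 0.02 [322. 234.] 0.03 [322. 246.] 325.9067352882672
```

View pics/w2.png

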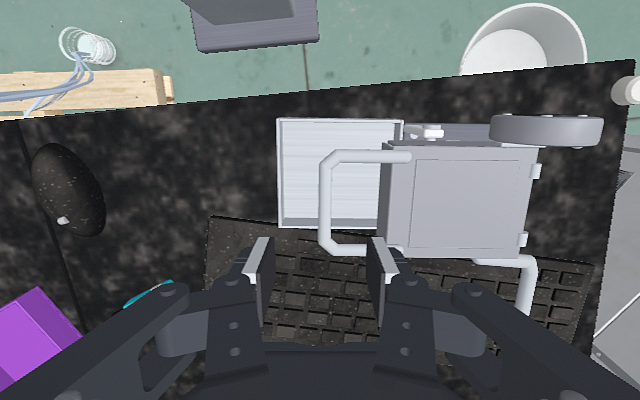

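The wrist view shows the bail bar vertical at column 325, rows 165–240. The finger midline is at 321–322, so the bar is about 2 mm to +x in tool axes, and its middle is about 5 mm nearer to the robot. I'll shift for both and descend.

Emit:
{"op": "play_rows", "data": {
  "series": [
    [0.36,[0.1,-0.2,1.0],[0,0,0]],
    [0.36,[0.1,-0.2,1.5],[0,0,0]],
    [0.36,[0,0,1.5],[0,0,0]],
    [0.36,[0,0,1.0],[0,0,0]],
    [0.36,[0,0,0],[0,0,0]]
  ]
}}

```text
clock: 3.98
ee_pos: [0.4211, 0.1622, 0.1212]
tool_rot: [0.74, 0.673, 0.0, 0.0]
ft_force: [-1.0, 0.6, -0.3]
gripper_width: 0.0308
```

Run:
```python
from h import *
s=read_state(); print(s['clock'],np.round(s['ee_pos'],4),np.round(s['ft_force'],2),s['gripper_width'])
im=snap('wrist','w3')
cv2.imwrite('pics/w3c.png',cv2.resize(im[120:330,200:450],(750,630))[:600])
```

```text
3.9833 [0.4211 0.1622 0.1212] [-0.97  0.57 -0.27] 0.030765963524586087
```

View pics/w3c.png

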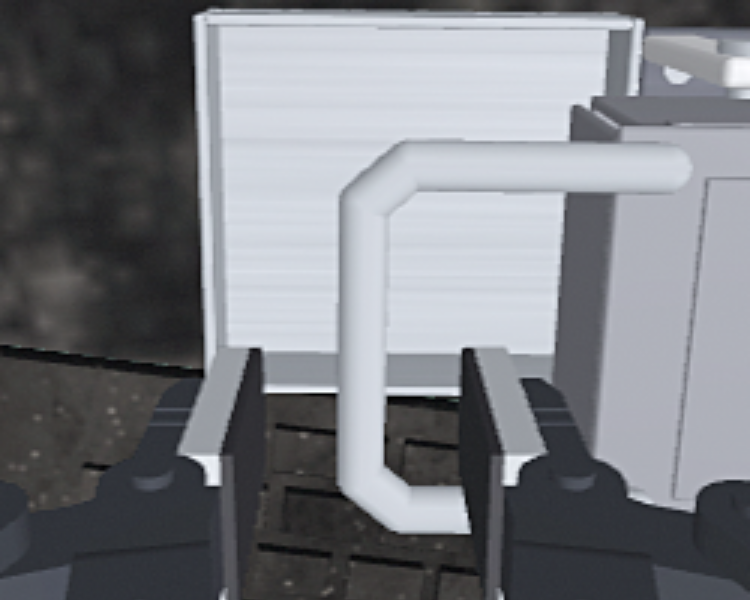

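Run:
```python
from h import *
p,q=cur()
for z in [-.019,-.006,0]:
  for u in [-.011,0,.011]:
    P=p+q.apply([0,u,z]); x=proj('wrist',P); print(z,u,np.round([(x[0]-200)*3,(x[1]-120)*3]))
for d in pinpoint('bail_grip','wrist')[:2]:
    P=w('wrist',d['location']); print(np.round(P,4),np.round(d['conf'],2),np.round(q.inv().apply(P-p),4))
```

```text
-0.019 -0.011 [367. 307.]
-0.019 0 [367. 368.]
-0.019 0.011 [367. 426.]
-0.006 -0.011 [366. 283.]
-0.006 0 [366. 339.]
-0.006 0.011 [366. 394.]
0 -0.011 [366. 273.]
0 0 [366. 328.]
0 0.011 [366. 381.]
[0.4216 0.1621 0.1275] 0.65 [-0.0003  0.0002 -0.0056]
[0.4387 0.3021 0.1228] 0.16 [ 0.1407  0.0042 -0.0009]
```

The crop shows the bar at column 363 and the finger midline at 362. The fingertip edges look offset along the bar, so I'll shift 5 mm toward the robot as a hedge, go deeper, and check again.

Emit:
{"op": "play_rows", "data": {
  "series": [
    [0.36,[0,-0.25,0.8],[0,0,0]],
    [0.36,[0,-0.25,0.8],[0,0,0]],
    [0.36,[0,0,0],[0,0,0]]
  ]
}}

```text
clock: 4.33
ee_pos: [0.4148, 0.1628, 0.1041]
tool_rot: [0.739, 0.674, -0.0, -0.0]
ft_force: [-0.6, -0.2, 0.0]
gripper_width: 0.0307
```

Run:
```python
from h import *
s=read_state(); print(s['clock'],np.round(s['ee_pos'],4),np.round(s['ft_force'],2),s['gripper_width'])
im=snap('wrist','w4')
cv2.imwrite('pics/w4c.png',cv2.resize(im[120:330,200:450],(750,630))[:600])
```

```text
4.3333 [0.4148 0.1628 0.1041] [-0.58 -0.19  0.01] 0.03074072120324119
```

View pics/w4c.png

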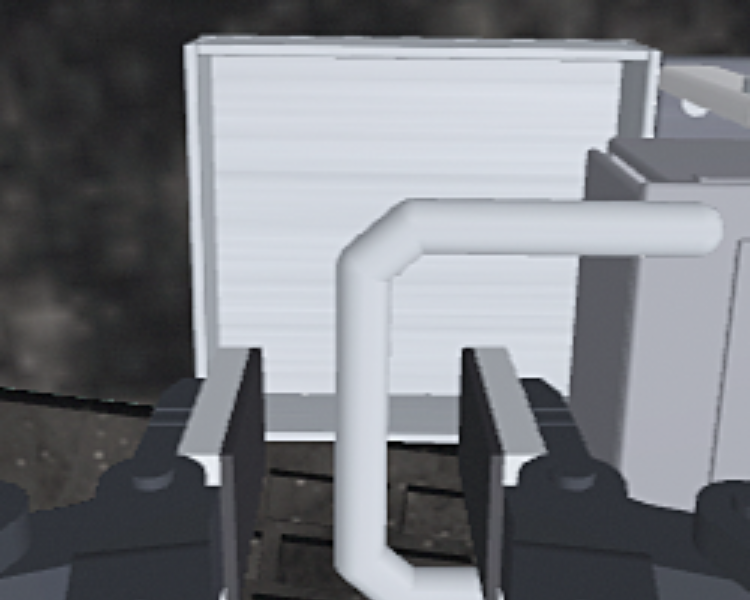

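The bar is now centred between the pads at column 362, spanning their width. I'll close gently.

Emit:
{"op": "play_rows", "data": {
  "series": [
    [0.22,[0,0,0],[0,0,0]],
    [0.15,[0,0,0],[0,0,0]],
    [0.12,[0,0,0],[0,0,0]]
  ],
  "grip_force": 20
}}

```text
clock: 4.63
ee_pos: [0.4157, 0.163, 0.1047]
tool_rot: [0.739, 0.674, 0.0, 0.0]
ft_force: [0.0, 0.1, 0.2]
gripper_width: 0.0101
```

Emit:
{"op": "play_rows", "data": {
  "series": [
    [0.1,[0,0,0],[0,0,0]],
    [0.06,[0,0,0],[0,0,0]],
    [0.04,[0,0,0],[0,0,0]]
  ]
}}

```text
clock: 4.88
ee_pos: [0.4154, 0.1629, 0.1044]
tool_rot: [0.739, 0.674, 0.0, 0.0]
ft_force: [0.0, 0.2, 0.4]
gripper_width: 0.0035
```

Run:
```python
from h import *
im=snap('wrist','w5')
cv2.imwrite('pics/w5c.png',cv2.resize(im[120:330,200:450],(750,630))[:600])
im=snap('scene','s5'); cv2.imwrite('pics/s5c.png',cv2.resize(im[100:320,180:440],(780,600)))
```

```text
(no output)
```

View pics/w5c.png

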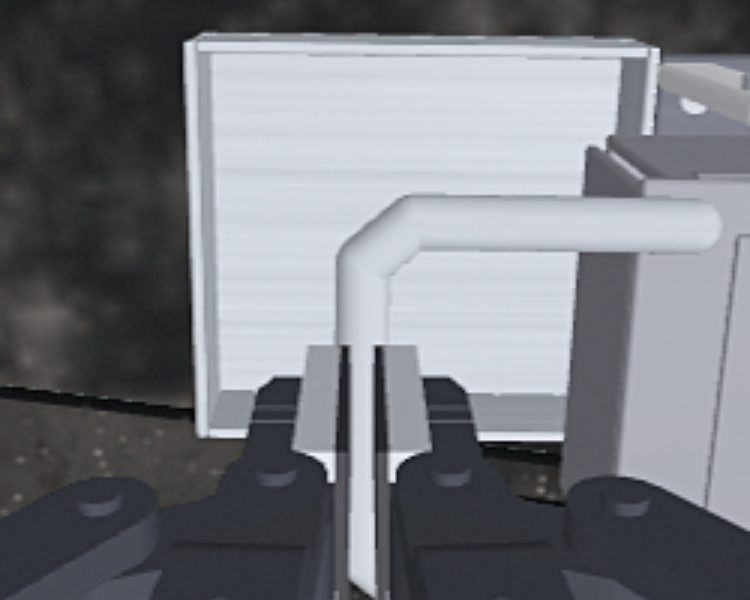

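View pics/s5c.png

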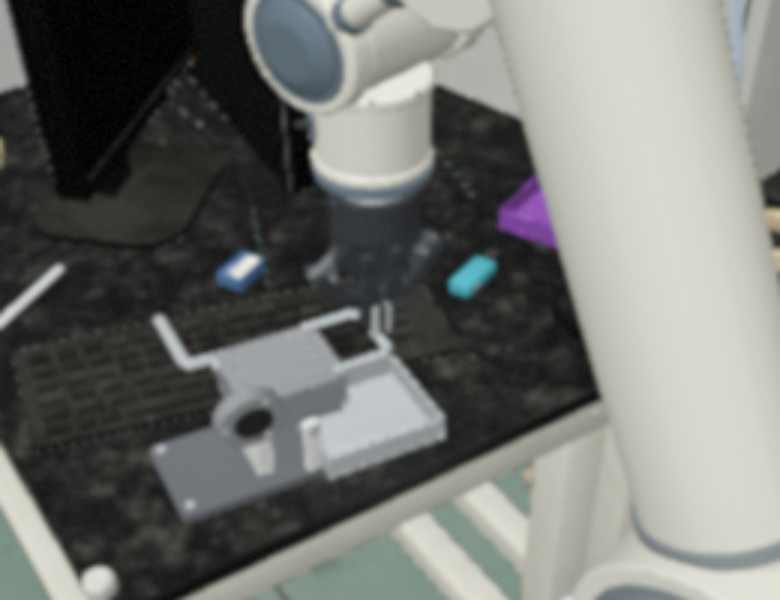

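Run:
```python
from h import *
m=camera_model('wrist'); T=np.array(m['world_from_camera']); p,q=cur()
print({k:v for k,v in m.items() if k!='world_from_camera'}, np.round(T,3).tolist(), np.round(p,4), read_state()['gripper_width'])
def pt(u,v,d): 
    c=np.array([(u-m['cx'])/m['fx']*d,-(v-m['cy'])/m['fy']*d,-d,1]); return (T@c)[:3]
for n,u,v,d in [('tip near',200+362/3,120+346/3,.150),('pad rear',200+362/3,120+452/3,.12),('bar@',200+362/3,120+300/3,.176)]:
    P=pt(u,v,d); print(n,np.round(P,4),np.round(q.inv().apply(P-p),4))
```

```text
{'fx': 325.9067352882672, 'fy': 325.9067352882672, 'cx': 320.1399721718407, 'cy': 196.45605055062208} [[0.093, -0.96, -0.265, 0.348], [0.996, 0.09, 0.025, 0.168], [0.0, -0.266, 0.964, 0.279], [0.0, 0.0, 0.0, 1.0]] [0.4154 0.1629 0.1043] 0.003546471940664426
tip near [0.4048 0.1631 0.1392] [-0.0008 -0.0105 -0.0349]
pad rear [0.4059 0.1629 0.1706] [-0.0009 -0.0095 -0.0663]
bar@ [0.4067 0.1629 0.1128] [-0.0008 -0.0086 -0.0085]
```

The fingers closed to 3.5 mm, so they missed the bar. The picture shows the pads (crop rows 345–455) in front of the bar. The pad gap in pixels puts the tips about 35 mm behind the nominal TCP, which is above the bar. I'll reopen, go lower by image, and look again.

Emit:
{"op": "play_rows", "data": {
  "series": [
    [0.36,[0,0,0],[0,0,0]],
    [0.36,[0,0,0],[0,0,0]],
    [0.36,[0,0,0.8],[0,0,0]],
    [0.36,[0,0,0.8],[0,0,0]],
    [0.36,[0,0,0.4],[0,0,0]]
  ]
}}

```text
clock: 5.4
ee_pos: [0.4148, 0.1628, 0.083]
tool_rot: [0.739, 0.674, -0.001, -0.0]
ft_force: [-1.9, -0.4, 0.3]
gripper_width: 0.0311
```

Run:
```python
from h import *
s=read_state(); print(s['clock'],np.round(s['ee_pos'],4),np.round(s['ft_force'],2),s['gripper_width'])
im=snap('wrist','w6')
cv2.imwrite('pics/w6.png',im)
cv2.imwrite('pics/w6c.png',cv2.resize(im[120:330,200:450],(750,630))[:600])
im=snap('scene','s6'); cv2.imwrite('pics/s6c.png',cv2.resize(im[140:280,220:400],(780,607))[:600])
```

```text
5.4 [0.4148 0.1628 0.083 ] [-1.9  -0.4   0.25] 0.03109661234005799
```

View pics/w6c.png

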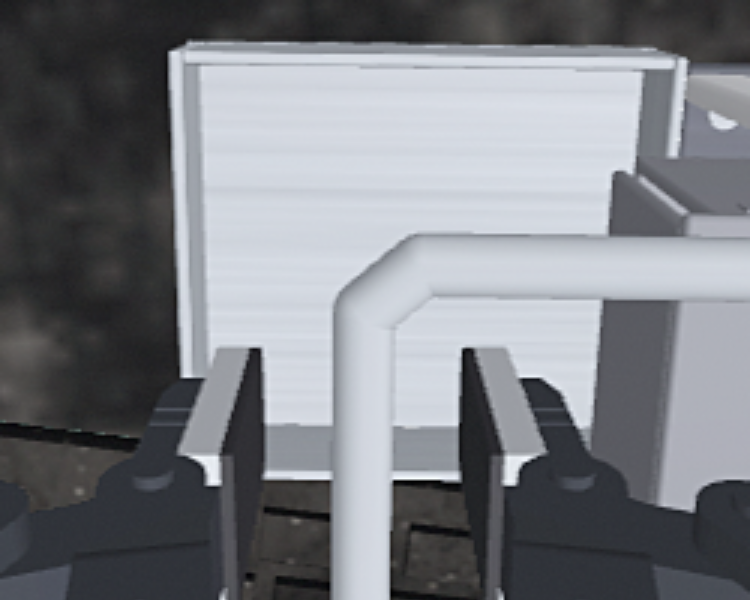

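View pics/s6c.png

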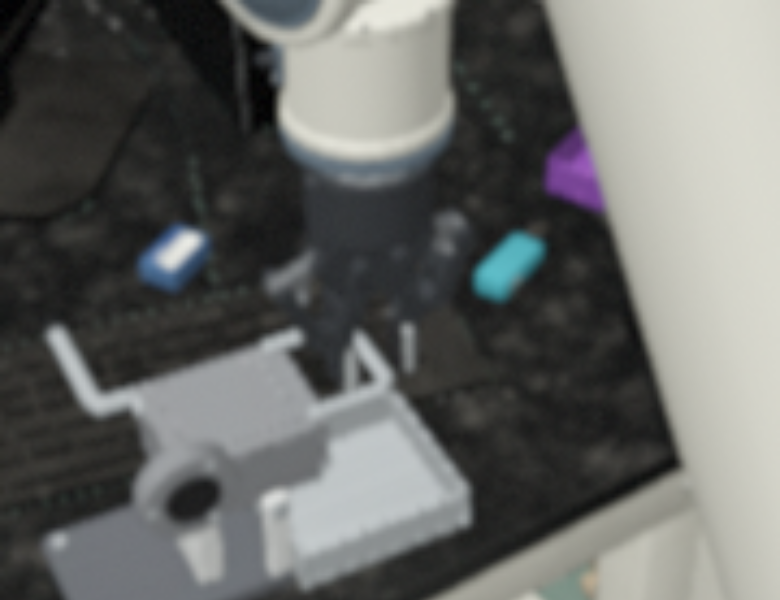

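The bar is now about 60 px wide in the crop, the same depth as the tips, so the tips are level with it. I'll go 16 mm deeper and 7 mm back along the bar.

Emit:
{"op": "play_rows", "data": {
  "series": [
    [0.36,[0,0.35,0.8],[0,0,0]],
    [0.36,[0,0.35,0.8],[0,0,0]],
    [0.36,[0,0,0],[0,0,0]]
  ]
}}

```text
clock: 5.75
ee_pos: [0.4227, 0.1621, 0.0669]
tool_rot: [0.739, 0.674, -0.0, -0.0]
ft_force: [-0.0, -0.6, -0.2]
gripper_width: 0.031
```

Run:
```python
from h import *
s=read_state(); print(s['clock'],np.round(s['ee_pos'],4),np.round(s['ft_force'],2),s['gripper_width'])
im=snap('wrist','w7')
cv2.imwrite('pics/w7c.png',cv2.resize(im[120:330,200:450],(750,630))[:600])
```

```text
5.75 [0.4227 0.1621 0.0669] [-0.04 -0.58 -0.22] 0.03099072973240591
```

View pics/w7c.png

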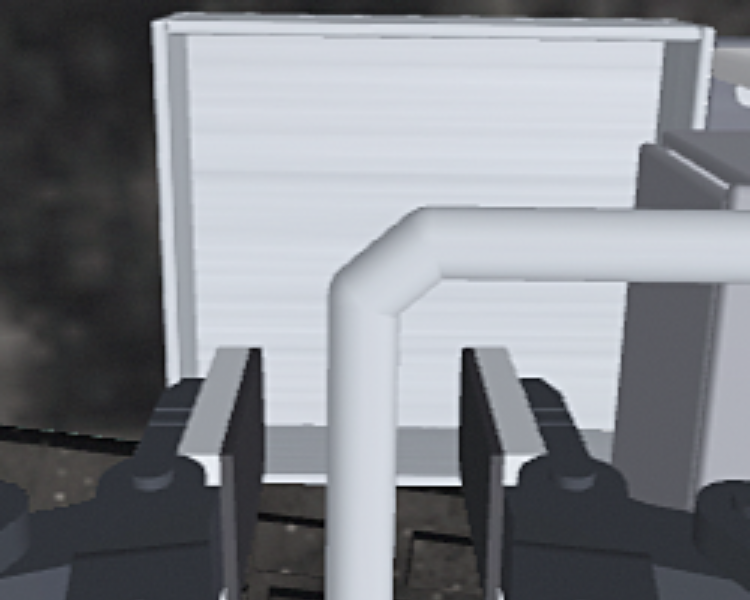

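Emit:
{"op": "play_rows", "data": {
  "series": [
    [0.2,[0,0,0],[0,0,0]],
    [0.13,[0,0,0],[0,0,0]],
    [0.11,[0,0,0],[0,0,0]],
    [0.08,[0,0,0],[0,0,0]],
    [0.08,[0,0,0],[0,0,0]]
  ],
  "grip_force": 20
}}

```text
clock: 6.22
ee_pos: [0.4223, 0.1621, 0.0684]
tool_rot: [0.739, 0.674, 0.0, 0.0]
ft_force: [0.1, -4.2, 1.3]
gripper_width: 0.0079
```

Run:
```python
from h import *
s=read_state(); print(s['clock'],np.round(s['ee_pos'],4),np.round(s['ft_force'],2),s['gripper_width'])
im=snap('wrist','w8')
cv2.imwrite('pics/w8c.png',cv2.resize(im[120:330,200:450],(750,630))[:600])
```

```text
6.2167 [0.4223 0.1621 0.0684] [ 0.1  -4.2   1.25] 0.007897265557333619
```

View pics/w8c.png

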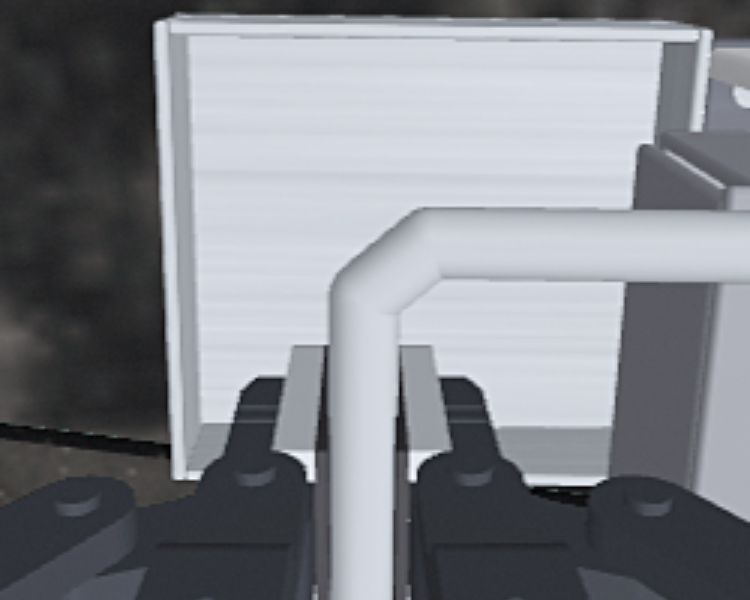

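The bar is gripped: it is centred in the pads at crop column 363, width 7.9 mm. Next I'll work out the arc rows for the lid.

Run:
```python
import numpy as np
r=14.306
def rows(a,b,n):
    f=np.linspace(a,b,n+1)+.028
    x=np.round(-r*np.cos(f)+r*np.cos(f[0]),2); z=np.round(-r*np.sin(f)+r*np.sin(f[0]),2)
    print([[round(float(q),3),round(float(i),2),round(float(j),2)] for q,i,j in zip(f[1:]-.028,np.diff(x),np.diff(z))])
rows(0,1.2,12); rows(1.2,2.6,56)
```

```text
[[0.1, 0.11, -1.43], [0.2, 0.25, -1.4], [0.3, 0.4, -1.38], [0.4, 0.52, -1.33], [0.5, 0.66, -1.27], [0.6, 0.78, -1.19], [0.7, 0.9, -1.12], [0.8, 1.0, -1.02], [0.9, 1.1, -0.91], [1.0, 1.19, -0.8], [1.1, 1.26, -0.68], [1.2, 1.32, -0.54]]
[[1.225, 0.34, -0.12], [1.25, 0.34, -0.1], [1.275, 0.34, -0.1], [1.3, 0.35, -0.09], [1.325, 0.35, -0.08], [1.35, 0.35, -0.08], [1.375, 0.35, -0.06], [1.4, 0.35, -0.06], [1.425, 0.36, -0.04], [1.45, 0.35, -0.04], [1.475, 0.36, -0.03], [1.5, 0.36, -0.02], [1.525, 0.35, -0.01], [1.55, 0.36, 0.0], [1.575, 0.36, 0.01], [1.6, 0.36, 0.01], [1.625, 0.35, 0.03], [1.65, 0.36, 0.03], [1.675, 0.35, 0.04], [1.7, 0.36, 0.05], [1.725, 0.35, 0.06], [1.75, 0.35, 0.07], [1.775, 0.35, 0.08], [1.8, 0.35, 0.09], [1.825, 0.34, 0.09], [1.85, 0.34, 0.11], [1.875, 0.34, 0.11], [1.9, 0.34, 0.12], [1.925, 0.33, 0.13], [1.95, 0.33, 0.14], [1.975, 0.33, 0.14], [2.0, 0.32, 0.16], [2.025, 0.32, 0.16], [2.05, 0.32, 0.17], [2.075, 0.31, 0.18], [2.1, 0.3, 0.18], [2.125, 0.3, 0.19], [2.15, 0.3, 0.2], [2.175, 0.29, 0.21], [2.2, 0.29, 0.22], [2.225, 0.28, 0.22], [2.25, 0.27, 0.23], [2.275, 0.27, 0.23], [2.3, 0.27, 0.25], [2.325, 0.25, 0.25], [2.35, 0.25, 0.25], [2.375, 0.25, 0.26], [2.4, 0.23, 0.27], [2.425, 0.23, 0.27], [2.45, 0.23, 0.28], [2.475, 0.22, 0.29], [2.5, 0.2, 0.29], [2.525, 0.21, 0.29], [2.55, 0.19, 0.3], [2.575, 0.19, 0.31], [2.6, 0.18, 0.3]]
```

Emit:
{"op": "play_rows", "data": {
  "series": [
    [0.05,[0.06,0,-1.43],[0,0,0]],
    [0.05,[0.25,0,-1.4],[0,0,0]],
    [0.05,[0.4,0,-1.38],[0,0,0]],
    [0.05,[0.52,0,-1.33],[0,0,0]],
    [0.05,[0.66,0,-1.27],[0,0,0]]
  ],
  "grip_force": 25
}}

```text
clock: 6.68
ee_pos: [0.4241, 0.181, 0.1373]
tool_rot: [0.739, 0.674, 0.0, 0.0]
ft_force: [1.3, -4.6, 1.1]
gripper_width: 0.0081
```

Run:
```python
from h import *
s=read_state(); print(s['clock'],np.round(s['ee_pos'],4),np.round(s['ft_force'],2),s['gripper_width'])
im=snap('wrist','w9')
im=snap('scene','s9'); cv2.imwrite('pics/s9c.png',cv2.resize(im[140:280,200:380],(780,607))[:600])
```

```text
6.6833 [0.4241 0.181  0.1373] [ 1.34 -4.63  1.06] 0.00814965977074755
```

View pics/w9.png

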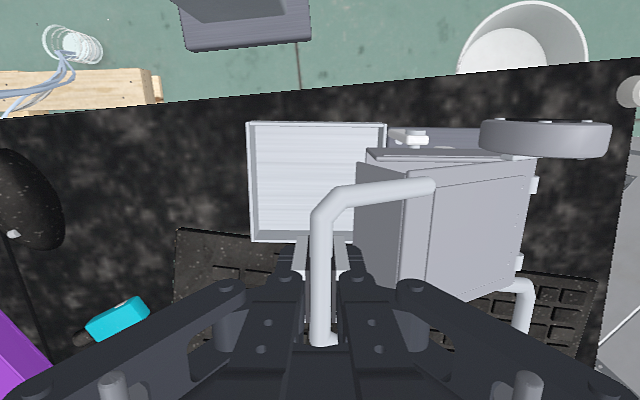

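View pics/s9c.png

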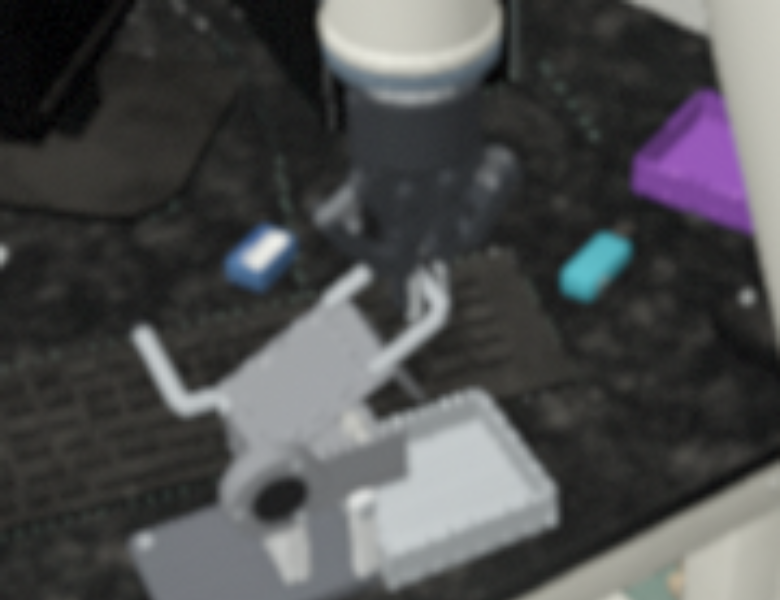

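The lid is up to about 0.5 rad and held, with the stand unmoved. I'll continue.

Emit:
{"op": "play_rows", "data": {
  "series": [
    [0.05,[0.72,0,-1.19],[0,0,0]],
    [0.05,[0.9,0,-1.12],[0,0,0]],
    [0.05,[1.0,0,-1.02],[0,0,0]],
    [0.05,[1.1,0,-0.91],[0,0,0]]
  ]
}}

```text
clock: 7.12
ee_pos: [0.428, 0.2175, 0.18]
tool_rot: [0.739, 0.674, 0.0, 0.001]
ft_force: [1.0, -10.5, 11.4]
gripper_width: 0.008
```

Emit:
{"op": "play_rows", "data": {
  "series": [
    [0.05,[1.1,0,-0.75],[0,0,0]],
    [0.05,[1.0,0,-0.56],[0,0,0]],
    [0.05,[1.0,0,-0.42],[0,0,0]],
    [0.05,[0.67,0,-0.28],[0,0,0]],
    [0.05,[0,0,0],[0,0,0]]
  ]
}}

```text
clock: 7.53
ee_pos: [0.4321, 0.2569, 0.2002]
tool_rot: [0.739, 0.674, 0.002, 0.001]
ft_force: [1.4, -5.9, 13.0]
gripper_width: 0.0081
```

```bash
cat >> h.py <<'E'
P0=np.array([.4223,.1621,.0684]); XS=np.array([np.cos(1.478),np.sin(1.478),0])
def lid():
    s=read_state(); d=np.array(s['ee_pos'])-P0; bx=-.143+d@XS; bz=.004+d[2]
    phi=np.arctan2(bz,-bx); f=np.array(s['ft_force']); 
    t=np.sin(phi)*XS+np.array([0,0,np.cos(phi)]); rd=-np.cos(phi)*XS+np.array([0,0,np.sin(phi)])
    print('t %.2f lid %.3f r %.1f  Ft %.1f Fr %.1f'%(s['clock'],phi-.028,1000*np.hypot(bx,bz),f@t,f@rd),np.round(f,1),round(s['gripper_width'],4))
E
python3 -c "
from h import *
lid()"
```

```text
t 7.53 lid 1.205 r 143.9  Ft -1.1 Fr 14.2 [ 1.4 -5.9 13. ] 0.0081
```

Emit:
{"op": "play_rows", "data": {
  "series": [
    [0.05,[-0.05,0,-0.15],[0,0,0]],
    [0.05,[0,0,0],[0,0,0]]
  ]
}}

```text
clock: 7.7
ee_pos: [0.4314, 0.2554, 0.2006]
tool_rot: [0.739, 0.674, 0.001, 0.0]
ft_force: [4.4, -0.2, -3.0]
gripper_width: 0.0082
```

```bash
python3 -c "
from h import *
lid()"
```

```text
t 7.70 lid 1.196 r 144.9  Ft -0.8 Fr -2.9 [ 4.4 -0.2 -3. ] 0.0082
```

Emit:
{"op": "play_rows", "data": {
  "series": [
    [0.05,[0.66,0,-0.22],[0,0,0]],
    [0.05,[0.67,0,-0.19],[0,0,0]],
    [0.05,[0.68,0,-0.15],[0,0,0]],
    [0.05,[0.69,0,-0.12],[0,0,0]],
    [0.05,[0,0,0],[0,0,0]]
  ]
}}

```text
clock: 8.12
ee_pos: [0.4344, 0.2835, 0.2079]
tool_rot: [0.739, 0.674, 0.001, 0.0]
ft_force: [5.6, -1.9, 5.5]
gripper_width: 0.008
```

```bash
python3 -c "
from h import *
lid()"
```

```text
t 8.12 lid 1.397 r 145.0  Ft -0.6 Fr 5.6 [ 5.6 -1.9  5.5] 0.008
```

Emit:
{"op": "play_rows", "data": {
  "series": [
    [0.05,[0.2,0.03,-0.06],[0,0,0]],
    [0.05,[0.2,0.02,-0.05],[0,0,0]],
    [0.05,[0.2,0,-0.02],[0,0,0]],
    [0.05,[0.2,0,-0.01],[0,0,0]],
    [0.05,[0.2,0,-0.01],[0,0,0]]
  ]
}}

```text
clock: 8.53
ee_pos: [0.4354, 0.2924, 0.2091]
tool_rot: [0.739, 0.674, 0.001, 0.0]
ft_force: [5.6, -2.9, 3.6]
gripper_width: 0.008
```

```bash
python3 -c "
from h import *
lid()"
```

```text
t 8.53 lid 1.460 r 145.2  Ft -2.1 Fr 3.8 [ 5.6 -2.9  3.6] 0.008
```

Emit:
{"op": "play_rows", "data": {
  "series": [
    [0.05,[0.2,0,-0.02],[0,0,0]],
    [0.05,[0.2,0,-0.01],[0,0,0]],
    [0.05,[0.2,0,-0.01],[0,0,0]],
    [0.05,[0.2,0,0],[0,0,0]],
    [0.05,[0.2,0,0],[0,0,0]]
  ]
}}

```text
clock: 8.95
ee_pos: [0.4363, 0.3024, 0.2095]
tool_rot: [0.739, 0.674, 0.001, 0.0]
ft_force: [5.2, -1.3, 4.8]
gripper_width: 0.008
```

```bash
python3 -c "
from h import *
lid()"
```

```text
t 8.95 lid 1.529 r 145.1  Ft -0.7 Fr 4.8 [ 5.2 -1.3  4.8] 0.008
```

Emit:
{"op": "play_rows", "data": {
  "series": [
    [0.05,[0.2,0.03,-0.03],[0,0,0]],
    [0.05,[0.2,0.03,-0.01],[0,0,0]],
    [0.05,[0.2,0,0],[0,0,0]],
    [0.05,[0.2,0,0.01],[0,0,0]],
    [0.05,[0.2,0,0.01],[0,0,0]]
  ]
}}

```text
clock: 9.37
ee_pos: [0.4373, 0.3121, 0.2093]
tool_rot: [0.739, 0.674, 0.0, 0.0]
ft_force: [4.5, -1.6, 1.9]
gripper_width: 0.0076
```

```bash
python3 -c "
from h import *
lid()"
```

```text
t 9.37 lid 1.596 r 145.2  Ft -1.3 Fr 1.9 [ 4.5 -1.6  1.9] 0.0076
```

Emit:
{"op": "play_rows", "data": {
  "series": [
    [0.05,[0.2,0.02,0.01],[0,0,0]],
    [0.05,[0.2,0,0.02],[0,0,0]],
    [0.05,[0.2,0,0.02],[0,0,0]],
    [0.05,[0.2,0,0.02],[0,0,0]],
    [0.05,[0.2,0,0.02],[0,0,0]]
  ]
}}

```text
clock: 9.78
ee_pos: [0.4383, 0.322, 0.2084]
tool_rot: [0.739, 0.674, 0.0, -0.0]
ft_force: [4.5, -0.8, 3.5]
gripper_width: 0.0077
```

```bash
python3 -c "
from h import *
lid()"
```

```text
t 9.78 lid 1.665 r 145.1  Ft -0.8 Fr 3.4 [ 4.5 -0.8  3.5] 0.0077
```

Emit:
{"op": "play_rows", "data": {
  "series": [
    [0.05,[0.2,0.02,0.01],[0,0,0]],
    [0.05,[0.2,0.02,0.02],[0,0,0]],
    [0.05,[0.2,0,0.02],[0,0,0]],
    [0.05,[0.2,0,0.03],[0,0,0]]
  ]
}}

```text
clock: 10.12
ee_pos: [0.4394, 0.3299, 0.2075]
tool_rot: [0.739, 0.674, -0.0, -0.0]
ft_force: [2.8, -0.3, 2.3]
gripper_width: 0.0083
```

```bash
python3 -c "
from h import *
lid()"
```

```text
t 10.12 lid 1.720 r 145.4  Ft -0.5 Fr 2.3 [ 2.8 -0.3  2.3] 0.0083
```

Emit:
{"op": "play_rows", "data": {
  "series": [
    [0.05,[0.2,0,0.03],[0,0,0]],
    [0.05,[0.2,0,0.04],[0,0,0]]
  ]
}}

```text
clock: 10.28
ee_pos: [0.4397, 0.3338, 0.2067]
tool_rot: [0.739, 0.674, -0.0, -0.0]
ft_force: [3.2, -1.7, -4.9]
gripper_width: 0.0079
```

```bash
python3 -c "
from h import *
lid()"
```

```text
t 10.28 lid 1.748 r 145.4  Ft -0.4 Fr -5.1 [ 3.2 -1.7 -4.9] 0.0079
```

Emit:
{"op": "play_rows", "data": {
  "series": [
    [0.05,[0.15,0,0.05],[0,0,0]],
    [0.05,[0.15,0,0.05],[0,0,0]],
    [0.05,[0.15,0,0.04],[0,0,0]]
  ]
}}

```text
clock: 10.53
ee_pos: [0.4402, 0.3384, 0.2055]
tool_rot: [0.739, 0.674, 0.0, -0.0]
ft_force: [2.3, -1.0, -1.9]
gripper_width: 0.0085
```

```bash
python3 -c "
from h import *
lid()"
```

```text
t 10.53 lid 1.781 r 145.2  Ft -0.3 Fr -2.1 [ 2.3 -1.  -1.9] 0.0085
```

Emit:
{"op": "play_rows", "data": {
  "series": [
    [0.05,[0.15,0,0.04],[0,0,0]],
    [0.05,[0.15,0,0.04],[0,0,0]]
  ]
}}

```text
clock: 10.7
ee_pos: [0.4405, 0.3413, 0.2046]
tool_rot: [0.739, 0.674, 0.0, -0.0]
ft_force: [3.3, -0.3, 1.6]
gripper_width: 0.0079
```

```bash
python3 -c "
from h import *
lid()"
```

```text
t 10.70 lid 1.802 r 145.1  Ft -0.4 Fr 1.6 [ 3.3 -0.3  1.6] 0.0079
```

Emit:
{"op": "play_rows", "data": {
  "series": [
    [0.05,[0.13,0,0.03],[0,0,0]],
    [0.05,[0.13,0,0.03],[0,0,0]],
    [0.05,[0.13,0,0.03],[0,0,0]]
  ]
}}

```text
clock: 10.95
ee_pos: [0.4408, 0.3452, 0.2037]
tool_rot: [0.739, 0.674, -0.0, -0.0]
ft_force: [2.9, -1.2, 0.2]
gripper_width: 0.0083
```

```bash
python3 -c "
from h import *
lid()"
```

```text
t 10.95 lid 1.829 r 145.2  Ft -0.9 Fr -0.1 [ 2.9 -1.2  0.2] 0.0083
```

Emit:
{"op": "play_rows", "data": {
  "series": [
    [0.05,[0.13,0,0.03],[0,0,0]],
    [0.05,[0.13,0,0.03],[0,0,0]],
    [0.05,[0.13,0,0.04],[0,0,0]]
  ]
}}

```text
clock: 11.2
ee_pos: [0.4412, 0.349, 0.2027]
tool_rot: [0.739, 0.674, -0.0, 0.0]
ft_force: [3.2, -1.4, -2.4]
gripper_width: 0.0079
```

```bash
python3 -c "
from h import *
lid()"
```

```text
t 11.20 lid 1.857 r 145.4  Ft -0.3 Fr -2.6 [ 3.2 -1.4 -2.4] 0.0079
```

Emit:
{"op": "play_rows", "data": {
  "series": [
    [0.05,[0.12,0,0.05],[0,0,0]],
    [0.05,[0.12,0,0.05],[0,0,0]],
    [0.05,[0.12,0,0.04],[0,0,0]]
  ]
}}

```text
clock: 11.45
ee_pos: [0.4416, 0.3527, 0.2014]
tool_rot: [0.739, 0.674, 0.0, 0.0]
ft_force: [3.9, -1.9, -0.1]
gripper_width: 0.0083
```

```bash
python3 -c "
from h import *
lid()
im=snap('scene','s10'); cv2.imwrite('pics/s10c.png',cv2.resize(im[100:280,200:400],(666,600)))"
```

```text
t 11.45 lid 1.883 r 145.3  Ft -1.4 Fr -0.6 [ 3.9 -1.9 -0.1] 0.0083
```

View pics/s10c.png

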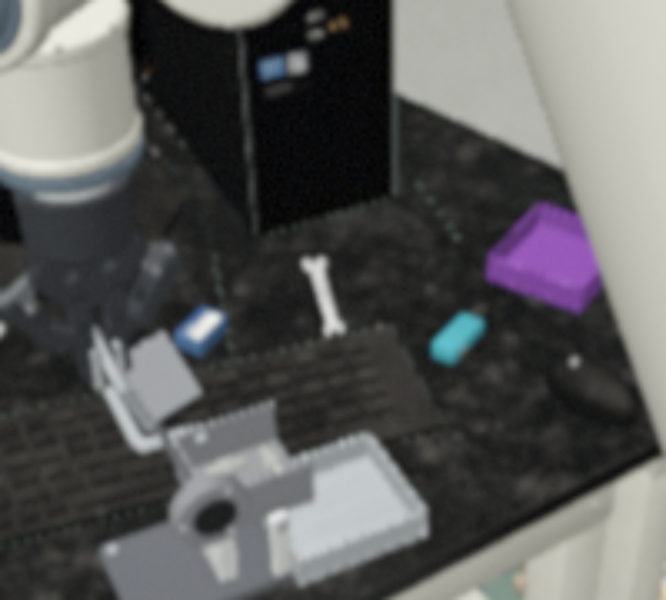

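The lid is past upright, the box is open and the stand looks unmoved. I'll keep easing it back.

Emit:
{"op": "play_rows", "data": {
  "series": [
    [0.05,[0.12,0,0.05],[0,0,0]],
    [0.05,[0.12,0,0.04],[0,0,0]],
    [0.05,[0.12,0,0.05],[0,0,0]]
  ]
}}

```text
clock: 11.75
ee_pos: [0.4419, 0.3562, 0.1999]
tool_rot: [0.739, 0.674, -0.0, 0.0]
ft_force: [3.5, -1.8, -0.5]
gripper_width: 0.008
```

```bash
python3 -c "
from h import *
lid()"
```

```text
t 11.75 lid 1.909 r 145.2  Ft -1.2 Fr -1.0 [ 3.5 -1.8 -0.5] 0.008
```

Emit:
{"op": "play_rows", "data": {
  "series": [
    [0.05,[0.12,0,0.05],[0,0,0]],
    [0.05,[0.12,0,0.05],[0,0,0]],
    [0.05,[0.12,0,0.05],[0,0,0]]
  ]
}}

```text
clock: 12.0
ee_pos: [0.4423, 0.3599, 0.1985]
tool_rot: [0.739, 0.674, 0.0, -0.0]
ft_force: [3.3, -0.5, 0.0]
gripper_width: 0.0081
```

```bash
python3 -c "
from h import *
lid()"
```

```text
t 12.00 lid 1.937 r 145.3  Ft -0.2 Fr -0.1 [ 3.3 -0.5  0. ] 0.0081
```

Emit:
{"op": "play_rows", "data": {
  "series": [
    [0.05,[0.12,0,0.05],[0,0,0]],
    [0.05,[0.12,0,0.05],[0,0,0]],
    [0.05,[0.12,0,0.06],[0,0,0]]
  ]
}}

```text
clock: 12.25
ee_pos: [0.4426, 0.3634, 0.1969]
tool_rot: [0.739, 0.674, 0.0, 0.0]
ft_force: [2.8, -1.6, -2.7]
gripper_width: 0.0081
```

```bash
python3 -c "
from h import *
lid()"
```

```text
t 12.25 lid 1.964 r 145.2  Ft -0.1 Fr -3.0 [ 2.8 -1.6 -2.7] 0.0081
```

Emit:
{"op": "play_rows", "data": {
  "series": [
    [0.05,[0.12,0,0.05],[0,0,0]],
    [0.05,[0.12,0,0.06],[0,0,0]],
    [0.05,[0.12,0,0.06],[0,0,0]]
  ]
}}

```text
clock: 12.5
ee_pos: [0.4429, 0.367, 0.1951]
tool_rot: [0.739, 0.674, -0.0, 0.0]
ft_force: [4.0, -0.5, 0.3]
gripper_width: 0.0078
```

```bash
python3 -c "
from h import *
lid()"
```

```text
t 12.50 lid 1.991 r 145.1  Ft -0.3 Fr 0.2 [ 4.  -0.5  0.3] 0.0078
```

Emit:
{"op": "play_rows", "data": {
  "series": [
    [0.05,[0.12,0,0.06],[0,0,0]],
    [0.05,[0.11,0,0.06],[0,0,0]],
    [0.05,[0.12,0,0.06],[0,0,0]]
  ]
}}

```text
clock: 12.75
ee_pos: [0.4432, 0.3706, 0.1934]
tool_rot: [0.739, 0.674, 0.0, -0.0]
ft_force: [3.7, 0.0, 2.1]
gripper_width: 0.0079
```

```bash
python3 -c "
from h import *
lid()"
```

```text
t 12.75 lid 2.019 r 145.2  Ft -0.6 Fr 2.0 [3.7 0.  2.1] 0.0079
```

Emit:
{"op": "play_rows", "data": {
  "series": [
    [0.05,[0.11,0,0.06],[0,0,0]],
    [0.05,[0.11,0,0.06],[0,0,0]],
    [0.05,[0.11,0,0.06],[0,0,0]]
  ]
}}

```text
clock: 13.0
ee_pos: [0.4435, 0.3737, 0.1915]
tool_rot: [0.739, 0.674, 0.0, 0.0]
ft_force: [3.7, 0.1, 1.3]
gripper_width: 0.0081
```

```bash
python3 -c "
from h import *
lid()"
```

```text
t 13.00 lid 2.044 r 145.0  Ft -0.2 Fr 1.4 [3.7 0.1 1.3] 0.0081
```

Emit:
{"op": "play_rows", "data": {
  "series": [
    [0.05,[0.11,0,0.06],[0,0,0]],
    [0.05,[0.11,0,0.06],[0,0,0]],
    [0.05,[0.11,0,0.06],[0,0,0]]
  ]
}}

```text
clock: 13.25
ee_pos: [0.4438, 0.377, 0.1897]
tool_rot: [0.739, 0.674, -0.0, 0.0]
ft_force: [3.7, -1.5, 0.4]
gripper_width: 0.0081
```

```bash
python3 -c "
from h import *
lid()"
```

```text
t 13.25 lid 2.070 r 145.0  Ft -1.2 Fr -0.3 [ 3.7 -1.5  0.4] 0.0081
```

Emit:
{"op": "play_rows", "data": {
  "series": [
    [0.05,[0.11,0,0.07],[0,0,0]],
    [0.05,[0.11,0,0.06],[0,0,0]],
    [0.05,[0.11,0,0.07],[0,0,0]]
  ]
}}

```text
clock: 13.5
ee_pos: [0.4441, 0.3803, 0.1877]
tool_rot: [0.739, 0.674, 0.0, -0.0]
ft_force: [4.7, 0.2, 1.2]
gripper_width: 0.0077
```

```bash
python3 -c "
from h import *
lid()"
```

```text
t 13.50 lid 2.097 r 145.1  Ft -0.1 Fr 1.4 [4.7 0.2 1.2] 0.0077
```

Emit:
{"op": "play_rows", "data": {
  "series": [
    [0.05,[0.11,0,0.07],[0,0,0]],
    [0.05,[0.11,0,0.07],[0,0,0]],
    [0.05,[0.11,0,0.07],[0,0,0]]
  ]
}}

```text
clock: 13.75
ee_pos: [0.4443, 0.3835, 0.1855]
tool_rot: [0.739, 0.674, -0.0, 0.0]
ft_force: [3.9, -0.6, 0.8]
gripper_width: 0.0082
```

```bash
python3 -c "
from h import *
lid()"
```

```text
t 13.75 lid 2.123 r 144.9  Ft -0.6 Fr 0.5 [ 3.9 -0.6  0.8] 0.0082
```

Emit:
{"op": "play_rows", "data": {
  "series": [
    [0.05,[0.11,0,0.07],[0,0,0]],
    [0.05,[0.11,0,0.07],[0,0,0]],
    [0.05,[0.11,0,0.07],[0,0,0]]
  ]
}}

```text
clock: 14.0
ee_pos: [0.4446, 0.3866, 0.1834]
tool_rot: [0.739, 0.674, -0.0, 0.0]
ft_force: [4.2, -1.8, 0.3]
gripper_width: 0.008
```

```bash
python3 -c "
from h import *
lid()"
```

```text
t 14.00 lid 2.150 r 144.9  Ft -1.4 Fr -0.5 [ 4.2 -1.8  0.3] 0.008
```

Emit:
{"op": "play_rows", "data": {
  "series": [
    [0.05,[0.11,0,0.07],[0,0,0]],
    [0.05,[0.1,0,0.08],[0,0,0]],
    [0.05,[0.11,0,0.07],[0,0,0]]
  ]
}}

```text
clock: 14.25
ee_pos: [0.4449, 0.3899, 0.1812]
tool_rot: [0.739, 0.674, -0.0, 0.0]
ft_force: [3.9, -3.3, -1.3]
gripper_width: 0.0082
```

```bash
python3 -c "
from h import *
lid()"
```

```text
t 14.25 lid 2.177 r 145.0  Ft -1.6 Fr -2.8 [ 3.9 -3.3 -1.3] 0.0082
```

Emit:
{"op": "play_rows", "data": {
  "series": [
    [0.05,[0.11,0,0.07],[0,0,0]],
    [0.05,[0.1,0,0.08],[0,0,0]],
    [0.05,[0.1,0,0.08],[0,0,0]]
  ]
}}

```text
clock: 14.5
ee_pos: [0.4452, 0.393, 0.1789]
tool_rot: [0.739, 0.674, -0.0, 0.0]
ft_force: [5.4, -2.5, -0.7]
gripper_width: 0.0083
```

```bash
python3 -c "
from h import *
lid()"
```

```text
t 14.50 lid 2.204 r 145.1  Ft -1.2 Fr -1.8 [ 5.4 -2.5 -0.7] 0.0083
```

Emit:
{"op": "play_rows", "data": {
  "series": [
    [0.05,[0.1,0.02,0.09],[0,0,0]],
    [0.05,[0.1,0.02,0.08],[0,0,0]],
    [0.05,[0.1,0.02,0.08],[0,0,0]]
  ]
}}

```text
clock: 14.75
ee_pos: [0.4458, 0.396, 0.1764]
tool_rot: [0.739, 0.674, -0.0, -0.0]
ft_force: [0.7, -2.7, 0.6]
gripper_width: 0.0081
```

```bash
python3 -c "
from h import *
lid()"
```

```text
t 14.75 lid 2.231 r 145.0  Ft -2.4 Fr -1.2 [ 0.7 -2.7  0.6] 0.0081
```

Emit:
{"op": "play_rows", "data": {
  "series": [
    [0.05,[0.1,0,0.08],[0,0,0]],
    [0.05,[0.1,0,0.09],[0,0,0]],
    [0.05,[0.1,0,0.08],[0,0,0]]
  ]
}}

```text
clock: 15.0
ee_pos: [0.4462, 0.399, 0.1739]
tool_rot: [0.739, 0.674, -0.0, -0.0]
ft_force: [1.1, -2.5, 0.6]
gripper_width: 0.008
```

```bash
python3 -c "
from h import *
lid()"
```

```text
t 15.00 lid 2.258 r 145.1  Ft -2.1 Fr -1.1 [ 1.1 -2.5  0.6] 0.008
```

```bash
python3 -c "
from h import *
for c in ['scene','top']:
    im=snap(c,'chk_'+c)
    for t in ['tip_axis','lever_grip','bail_grip','lid_hinge']:
        for d in pinpoint(t,c)[:1]: print(c,t,round(d['conf'],2),np.round(w(c,d['location']),3))
a=cv2.imread('pics/chk_scene.png')[100:280,180:380]
cv2.imwrite('pics/chk_c.png',cv2.resize(a,(666,600)))
# image registration of stand region
b0=cv2.imread('pics/scene0.png',0)[255:290,228:262]; r=cv2.matchTemplate(cv2.imread('pics/chk_scene.png',0),b0,cv2.TM_CCOEFF_NORMED); print(cv2.minMaxLoc(r)[1::2])
"
```

```text
scene tip_axis 0.77 [0.435 0.251 0.076]
scene bail_grip 0.77 [0.449 0.399 0.232]
scene lid_hinge 0.6 [0.438 0.301 0.124]
top lever_grip 0.73 [0.541 0.31  0.109]
top bail_grip 0.71 [0.451 0.393 0.228]
top lid_hinge 0.64 [0.435 0.298 0.123]
(0.9993070363998413, (228, 255))
```

View pics/chk_c.png

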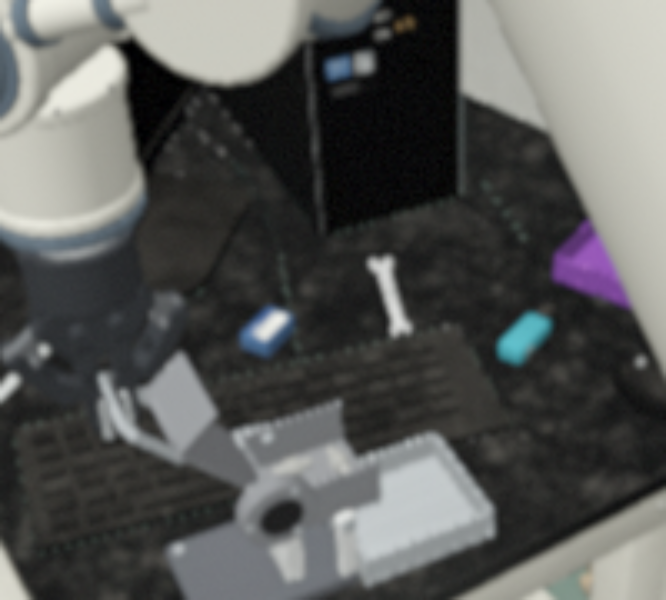

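The stand is unmoved: the template match lands at the same pixel with score 0.999. The bail is seen at (0.45,0.396,0.230), which matches the lid angle. I'll keep easing.

Emit:
{"op": "play_rows", "data": {
  "series": [
    [0.05,[0.1,0,0.09],[0,0,0]],
    [0.05,[0.1,0,0.09],[0,0,0]],
    [0.05,[0.09,0,0.08],[0,0,0]]
  ]
}}

```text
clock: 15.75
ee_pos: [0.4466, 0.402, 0.1714]
tool_rot: [0.739, 0.674, -0.0, -0.0]
ft_force: [-0.5, -1.6, -0.6]
gripper_width: 0.0078
```

```bash
python3 -c "
from h import *
lid()"
```

```text
t 15.75 lid 2.285 r 145.1  Ft -0.7 Fr -1.6 [-0.5 -1.6 -0.6] 0.0078
```

Emit:
{"op": "play_rows", "data": {
  "series": [
    [0.05,[0.09,0,0.09],[0,0,0]],
    [0.05,[0.09,0,0.09],[0,0,0]]
  ]
}}

```text
clock: 15.92
ee_pos: [0.4469, 0.4038, 0.1696]
tool_rot: [0.739, 0.674, 0.0, -0.0]
ft_force: [-0.4, -2.0, 1.2]
gripper_width: 0.0079
```

```bash
python3 -c "
from h import *
lid()"
```

```text
t 15.92 lid 2.303 r 145.1  Ft -2.3 Fr -0.6 [-0.4 -2.   1.2] 0.0079
```

Emit:
{"op": "play_rows", "data": {
  "series": [
    [0.05,[0.09,0,0.09],[0,0,0]],
    [0.05,[0.09,0,0.09],[0,0,0]]
  ]
}}

```text
clock: 16.08
ee_pos: [0.4471, 0.4057, 0.1679]
tool_rot: [0.739, 0.674, 0.0, -0.0]
ft_force: [-0.8, -0.4, 0.7]
gripper_width: 0.0081
```

```bash
python3 -c "
from h import *
lid()"
```

```text
t 16.08 lid 2.320 r 145.2  Ft -0.8 Fr 0.1 [-0.8 -0.4  0.7] 0.0081
```

Emit:
{"op": "play_rows", "data": {
  "series": [
    [0.05,[0.09,0,0.09],[0,0,0]],
    [0.05,[0.08,0,0.09],[0,0,0]]
  ]
}}

```text
clock: 16.25
ee_pos: [0.4472, 0.4074, 0.166]
tool_rot: [0.739, 0.674, 0.0, -0.0]
ft_force: [-0.4, -0.4, 0.9]
gripper_width: 0.008
```

```bash
python3 -c "
from h import *
lid()"
```

```text
t 16.25 lid 2.337 r 145.1  Ft -0.9 Fr 0.3 [-0.4 -0.4  0.9] 0.008
```

Emit:
{"op": "play_rows", "data": {
  "series": [
    [0.05,[0.09,0,0.09],[0,0,0]],
    [0.05,[0.08,0,0.09],[0,0,0]]
  ]
}}

```text
clock: 16.42
ee_pos: [0.4474, 0.4091, 0.1643]
tool_rot: [0.739, 0.674, 0.0, -0.0]
ft_force: [0.0, 1.1, 1.2]
gripper_width: 0.0081
```

```bash
python3 -c "
from h import *
lid()"
```

```text
t 16.42 lid 2.354 r 145.1  Ft -0.1 Fr 1.6 [0.  1.1 1.2] 0.0081
```

Emit:
{"op": "play_rows", "data": {
  "series": [
    [0.05,[0.08,0,0.09],[0,0,0]],
    [0.05,[0.08,0,0.09],[0,0,0]]
  ]
}}

```text
clock: 16.58
ee_pos: [0.4476, 0.4106, 0.1624]
tool_rot: [0.739, 0.674, 0.0, -0.0]
ft_force: [0.0, 0.4, -0.2]
gripper_width: 0.0081
```

```bash
python3 -c "
from h import *
lid()"
```

```text
t 16.58 lid 2.371 r 145.0  Ft 0.4 Fr 0.2 [ 0.   0.4 -0.2] 0.0081
```

Emit:
{"op": "play_rows", "data": {
  "series": [
    [0.05,[0.08,0,0.09],[0,0,0]],
    [0.05,[0.08,0,0.09],[0,0,0]]
  ]
}}

```text
clock: 16.75
ee_pos: [0.4477, 0.4121, 0.1607]
tool_rot: [0.739, 0.674, 0.0, 0.0]
ft_force: [-0.3, 0.8, 1.3]
gripper_width: 0.008
```

```bash
python3 -c "
from h import *
lid()"
```

```text
t 16.75 lid 2.387 r 144.9  Ft -0.5 Fr 1.4 [-0.3  0.8  1.3] 0.008
```

Emit:
{"op": "play_rows", "data": {
  "series": [
    [0.05,[0.08,0,0.09],[0,0,0]],
    [0.05,[0.08,0,0.09],[0,0,0]]
  ]
}}

```text
clock: 16.92
ee_pos: [0.4478, 0.4136, 0.1587]
tool_rot: [0.739, 0.674, -0.0, 0.0]
ft_force: [0.8, 0.3, 0.0]
gripper_width: 0.0082
```

```bash
python3 -c "
from h import *
lid()"
```

```text
t 16.92 lid 2.404 r 144.7  Ft 0.2 Fr 0.3 [0.8 0.3 0. ] 0.0082
```

Emit:
{"op": "play_rows", "data": {
  "series": [
    [0.05,[0.07,0,0.08],[0,0,0]],
    [0.05,[0.07,0,0.08],[0,0,0]]
  ]
}}

```text
clock: 17.08
ee_pos: [0.4479, 0.415, 0.1571]
tool_rot: [0.739, 0.674, -0.0, 0.0]
ft_force: [0.8, -0.8, -0.3]
gripper_width: 0.0077
```

```bash
python3 -c "
from h import *
lid()"
```

```text
t 17.08 lid 2.418 r 144.7  Ft -0.2 Fr -0.8 [ 0.8 -0.8 -0.3] 0.0077
```

Emit:
{"op": "play_rows", "data": {
  "series": [
    [0.05,[0.07,0,0.08],[0,0,0]],
    [0.05,[0.07,0,0.08],[0,0,0]]
  ]
}}

```text
clock: 17.25
ee_pos: [0.448, 0.4162, 0.1555]
tool_rot: [0.739, 0.674, -0.0, 0.0]
ft_force: [0.3, -1.9, -1.3]
gripper_width: 0.0076
```

```bash
python3 -c "
from h import *
lid()"
```

```text
t 17.25 lid 2.433 r 144.7  Ft -0.2 Fr -2.3 [ 0.3 -1.9 -1.3] 0.0076
```

Emit:
{"op": "play_rows", "data": {
  "series": [
    [0.05,[0.07,0,0.08],[0,0,0]],
    [0.05,[0.07,0,0.08],[0,0,0]]
  ]
}}

```text
clock: 17.42
ee_pos: [0.4482, 0.4177, 0.1539]
tool_rot: [0.739, 0.674, -0.0, 0.0]
ft_force: [1.6, -2.5, -1.4]
gripper_width: 0.008
```

```bash
python3 -c "
from h import *
lid()"
```

```text
t 17.42 lid 2.448 r 144.8  Ft -0.4 Fr -2.7 [ 1.6 -2.5 -1.4] 0.008
```

Emit:
{"op": "play_rows", "data": {
  "series": [
    [0.05,[0.05,0,0.08],[0,0,0]],
    [0.05,[0.06,0,0.08],[0,0,0]]
  ]
}}

```text
clock: 17.58
ee_pos: [0.4483, 0.4188, 0.1523]
tool_rot: [0.739, 0.674, -0.0, 0.0]
ft_force: [2.1, -2.2, -0.7]
gripper_width: 0.0081
```

```bash
python3 -c "
from h import *
lid()"
```

```text
t 17.58 lid 2.461 r 144.8  Ft -0.7 Fr -2.0 [ 2.1 -2.2 -0.7] 0.0081
```

Emit:
{"op": "play_rows", "data": {
  "series": [
    [0.05,[0.06,0,0.09],[0,0,0]],
    [0.05,[0.06,0,0.08],[0,0,0]]
  ]
}}

```text
clock: 17.75
ee_pos: [0.4484, 0.4201, 0.1507]
tool_rot: [0.739, 0.674, -0.0, 0.0]
ft_force: [2.7, -2.9, -0.9]
gripper_width: 0.0082
```

```bash
python3 -c "
from h import *
lid()"
```

```text
t 17.75 lid 2.475 r 144.8  Ft -0.9 Fr -2.7 [ 2.7 -2.9 -0.9] 0.0082
```

Emit:
{"op": "play_rows", "data": {
  "series": [
    [0.05,[0.06,0,0.08],[0,0,0]],
    [0.05,[0.06,0,0.09],[0,0,0]]
  ]
}}

```text
clock: 17.92
ee_pos: [0.4485, 0.4214, 0.149]
tool_rot: [0.739, 0.674, 0.0, 0.0]
ft_force: [2.5, -2.0, -1.2]
gripper_width: 0.0079
```

```bash
python3 -c "
from h import *
lid()"
```

```text
t 17.92 lid 2.490 r 144.8  Ft -0.1 Fr -2.1 [ 2.5 -2.  -1.2] 0.0079
```

```bash
cat >> h.py <<'E'
def chk(n):
    im=snap('scene',n); g=cv2.cvtColor(im,cv2.COLOR_BGR2GRAY)
    b0=cv2.imread('pics/scene0.png',0)[255:290,228:262]; r=cv2.matchTemplate(g,b0,cv2.TM_CCOEFF_NORMED); mm=cv2.minMaxLoc(r); print('stand match',round(mm[1],4),mm[3],'ref (228,255)')
    a=g[255:290,228:262].astype(np.float32); sh,resp=cv2.phaseCorrelate(b0.astype(np.float32),a); print('subpx shift',np.round(sh,3))
    cv2.imwrite(f'pics/{n}c.png',cv2.resize(im[100:280,180:380],(666,600)))
E
python3 -c "
from h import *
chk('s11'); 
for c in ['scene']:
    for t in ['tip_axis','bail_grip','lid_hinge']:
        for d in pinpoint(t,c)[:1]: print(c,t,round(d['conf'],2),np.round(w(c,d['location']),3))
"
```

```text
stand match 0.9993 (228, 255) ref (228,255)
subpx shift [-0.068 -0.006]
scene tip_axis 0.76 [0.433 0.246 0.071]
scene bail_grip 0.59 [0.448 0.421 0.206]
```

View pics/s11c.png

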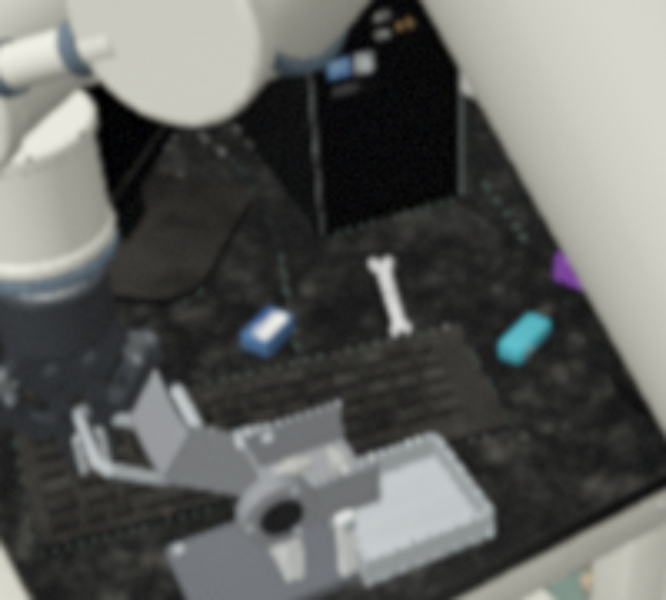

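The stand is still unmoved, with the lid at about 2.49. I'll ease on in 1 mm steps.

Emit:
{"op": "play_rows", "data": {
  "series": [
    [0.05,[0.05,0,0.08],[0,0,0]],
    [0.05,[0.05,0,0.08],[0,0,0]]
  ]
}}

```text
clock: 18.28
ee_pos: [0.4486, 0.4223, 0.1476]
tool_rot: [0.739, 0.674, 0.0, 0.0]
ft_force: [2.0, -2.5, 0.8]
gripper_width: 0.0083
```

```bash
python3 -c "
from h import *
lid()"
```

```text
t 18.28 lid 2.502 r 144.8  Ft -2.0 Fr -1.5 [ 2.  -2.5  0.8] 0.0083
```

Emit:
{"op": "play_rows", "data": {
  "series": [
    [0.05,[0.05,0,0.08],[0,0,0]],
    [0.05,[0.05,0,0.08],[0,0,0]]
  ]
}}

```text
clock: 18.45
ee_pos: [0.4488, 0.4234, 0.1459]
tool_rot: [0.739, 0.674, 0.0, 0.0]
ft_force: [1.7, -2.6, 1.8]
gripper_width: 0.0079
```

```bash
python3 -c "
from h import *
lid()"
```

```text
t 18.45 lid 2.515 r 144.8  Ft -2.8 Fr -1.0 [ 1.7 -2.6  1.8] 0.0079
```

Emit:
{"op": "play_rows", "data": {
  "series": [
    [0.05,[0.05,0,0.08],[0,0,0]],
    [0.05,[0.05,0,0.08],[0,0,0]]
  ]
}}

```text
clock: 18.62
ee_pos: [0.4489, 0.4245, 0.1443]
tool_rot: [0.739, 0.674, 0.0, -0.0]
ft_force: [2.7, -0.1, 2.4]
gripper_width: 0.0079
```

```bash
python3 -c "
from h import *
lid()"
```

```text
t 18.62 lid 2.529 r 144.8  Ft -1.9 Fr 1.5 [ 2.7 -0.1  2.4] 0.0079
```

Emit:
{"op": "play_rows", "data": {
  "series": [
    [0.05,[0.05,0,0.07],[0,0,0]],
    [0.05,[0.05,0,0.07],[0,0,0]]
  ]
}}

```text
clock: 18.78
ee_pos: [0.449, 0.4254, 0.1429]
tool_rot: [0.739, 0.674, 0.0, -0.0]
ft_force: [2.7, -2.0, 1.5]
gripper_width: 0.008
```

```bash
python3 -c "
from h import *
lid()"
```

```text
t 18.78 lid 2.540 r 144.8  Ft -2.3 Fr -0.7 [ 2.7 -2.   1.5] 0.008
```

Emit:
{"op": "play_rows", "data": {
  "series": [
    [0.05,[0.05,0,0.07],[0,0,0]],
    [0.05,[0.05,0,0.07],[0,0,0]]
  ]
}}

```text
clock: 18.95
ee_pos: [0.449, 0.4263, 0.1415]
tool_rot: [0.739, 0.674, 0.0, 0.0]
ft_force: [2.9, -2.7, 1.7]
gripper_width: 0.0078
```

```bash
python3 -c "
from h import *
lid()"
```

```text
t 18.95 lid 2.552 r 144.8  Ft -2.8 Fr -1.1 [ 2.9 -2.7  1.7] 0.0078
```

Emit:
{"op": "play_rows", "data": {
  "series": [
    [0.05,[0.05,0,0.08],[0,0,0]],
    [0.05,[0.05,0,0.08],[0,0,0]]
  ]
}}

```text
clock: 19.12
ee_pos: [0.4491, 0.4273, 0.1399]
tool_rot: [0.739, 0.674, 0.0, 0.0]
ft_force: [3.5, -2.5, 2.3]
gripper_width: 0.0082
```

```bash
python3 -c "
from h import *
lid(); chk('s12')"
```

```text
t 19.12 lid 2.565 r 144.8  Ft -3.1 Fr -0.7 [ 3.5 -2.5  2.3] 0.0082
stand match 0.9993 (228, 255) ref (228,255)
subpx shift [-0.036 -0.016]
```

Emit:
{"op": "play_rows", "data": {
  "series": [
    [0.05,[0.05,0,0.08],[0,0,0]]
  ]
}}

```text
clock: 19.25
ee_pos: [0.4491, 0.4277, 0.1391]
tool_rot: [0.739, 0.674, 0.0, 0.0]
ft_force: [2.8, -4.9, 0.7]
gripper_width: 0.0086
```

```bash
python3 -c "
from h import *
lid()"
```

```text
t 19.25 lid 2.571 r 144.7  Ft -3.0 Fr -3.6 [ 2.8 -4.9  0.7] 0.0086
```

```bash
python3 -c "
from h import *
im=snap('wrist','w13'); 
for cm in ['wrist','scene','top']:
    if cm!='wrist': snap(cm,'z_'+cm)
    for d in pinpoint('bail_grip',cm)[:1]+pinpoint('lid_hinge',cm)[:1]: print(cm,round(d['conf'],2),np.round(w(cm,d['location']),3))
a=cv2.imread('pics/z_scene.png')[100:280,180:380]
cv2.imwrite('pics/z_c.png',cv2.resize(a,(666,600)))
"
```

```text
wrist 0.39 [0.452 0.261 0.084]
wrist 0.84 [0.435 0.304 0.124]
scene 0.87 [0.45  0.425 0.195]
scene 0.77 [0.439 0.304 0.122]
top 0.79 [0.452 0.426 0.197]
top 0.94 [0.435 0.301 0.121]
```

View pics/w13.png

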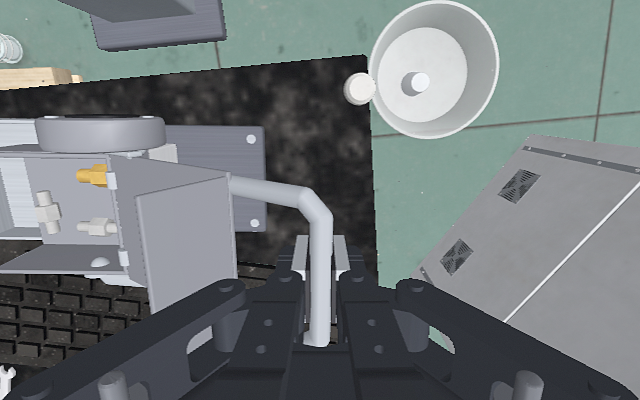

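View pics/z_c.png

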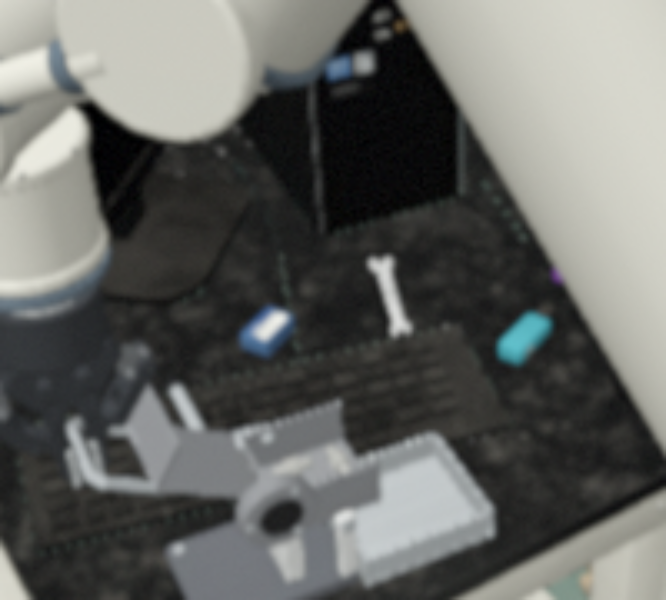

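The scene and top views put the bail at (0.451,0.4255,0.196), so lid ≈ 2.57, at the end of the possible range. The wrist view shows the open box with all three fittings: brass at (92,176), steel at (47,212) and (97,227). I'll push a little further to feel for the stop.

Emit:
{"op": "play_rows", "data": {
  "series": [
    [0.05,[0.03,0,0.08],[0,0,0]],
    [0.05,[0,0,0],[0,0,0]]
  ]
}}

```text
clock: 19.87
ee_pos: [0.4491, 0.4281, 0.1382]
tool_rot: [0.739, 0.674, 0.0, -0.0]
ft_force: [3.2, -2.8, 2.4]
gripper_width: 0.008
```

```bash
python3 -c "
from h import *
lid()"
```

```text
t 19.87 lid 2.578 r 144.6  Ft -3.4 Fr -0.9 [ 3.2 -2.8  2.4] 0.008
```

Emit:
{"op": "play_rows", "data": {
  "series": [
    [0.05,[0.03,0,0.09],[0,0,0]],
    [0.05,[0,0,0],[0,0,0]]
  ]
}}

```text
clock: 20.03
ee_pos: [0.4492, 0.4285, 0.1374]
tool_rot: [0.739, 0.674, 0.0, -0.0]
ft_force: [3.6, -2.0, 2.5]
gripper_width: 0.0083
```

```bash
python3 -c "
from h import *
lid();chk('s14')"
```

```text
t 20.03 lid 2.584 r 144.6  Ft -3.0 Fr -0.2 [ 3.6 -2.   2.5] 0.0083
stand match 0.9993 (228, 255) ref (228,255)
subpx shift [ 0.002 -0.006]
```

```bash
python3 -c "
from h import *
im=snap('wrist','w15')
a=np.vstack([np.hstack([cv2.imread(f'pics/{n}.png')[180:360,260:380] for n in ['w8','w9']]),np.hstack([cv2.imread(f'pics/{n}.png')[180:360,260:380] for n in ['w13','w15']])])
cv2.imwrite('pics/cmp.png',cv2.resize(a,None,fx=1.65,fy=1.65,interpolation=cv2.INTER_CUBIC))
for n in ['w8','w9','w13','w15']:
    g=cv2.imread(f'pics/{n}.png',0); 
    for r in [255,270,300]: print(n,r,g[r,300:340:2].tolist())
"
```

```text
w8 255 [156, 156, 160, 86, 40, 149, 161, 182, 196, 204, 211, 214, 215, 216, 217, 211, 137, 67, 163, 155]
w8 270 [202, 202, 191, 61, 59, 124, 164, 184, 197, 206, 211, 214, 215, 216, 217, 201, 45, 64, 152, 202]
w8 300 [58, 70, 61, 88, 82, 112, 166, 186, 198, 207, 212, 213, 215, 216, 216, 188, 75, 88, 55, 48]
w9 255 [157, 157, 160, 118, 40, 150, 159, 181, 195, 205, 213, 214, 213, 213, 213, 211, 138, 89, 162, 157]
w9 270 [203, 203, 193, 60, 61, 111, 162, 182, 195, 207, 213, 214, 212, 213, 214, 196, 61, 61, 166, 203]
w9 300 [57, 71, 59, 90, 87, 99, 165, 185, 198, 210, 214, 213, 212, 214, 211, 187, 89, 90, 46, 47]
w13 255 [154, 153, 156, 114, 34, 120, 159, 175, 189, 202, 209, 209, 208, 209, 208, 198, 20, 88, 157, 153]
w13 270 [199, 200, 187, 56, 60, 102, 160, 177, 191, 204, 209, 209, 208, 209, 207, 187, 63, 59, 175, 199]
w13 300 [57, 69, 56, 87, 85, 81, 164, 179, 193, 207, 209, 209, 208, 209, 206, 136, 86, 88, 42, 49]
w15 255 [153, 152, 157, 114, 33, 120, 158, 175, 189, 201, 209, 209, 209, 209, 208, 208, 55, 85, 157, 153]
w15 270 [199, 200, 187, 57, 62, 102, 159, 177, 189, 203, 209, 210, 208, 208, 208, 188, 63, 58, 175, 199]
w15 300 [55, 70, 56, 88, 85, 80, 164, 178, 192, 206, 210, 208, 208, 209, 207, 137, 85, 87, 43, 46]
```

View pics/cmp.png

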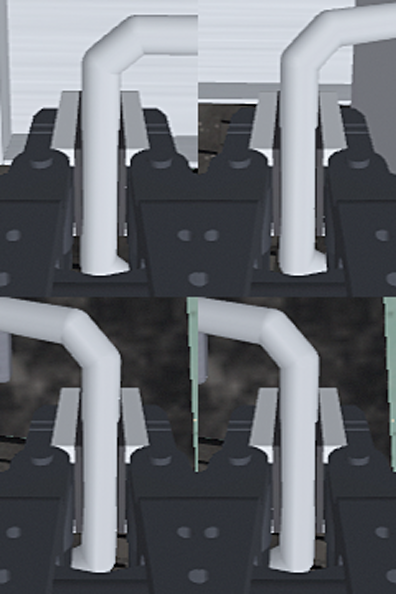

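Emit:
{"op": "play_rows", "data": {
  "series": [
    [0.05,[0.05,0,0.09],[0,0,0]],
    [0.05,[0,0,0],[0,0,0]]
  ]
}}

```text
clock: 20.3
ee_pos: [0.4492, 0.4291, 0.1365]
tool_rot: [0.739, 0.674, 0.0, -0.0]
ft_force: [2.5, -1.6, 3.5]
gripper_width: 0.0079
```

```bash
python3 -c "
from h import *
lid()"
```

```text
t 20.30 lid 2.592 r 144.6  Ft -3.7 Fr 0.6 [ 2.5 -1.6  3.5] 0.0079
```

Emit:
{"op": "play_rows", "data": {
  "series": [
    [0.05,[0.05,0,0.09],[0,0,0]],
    [0.05,[0,0,0],[0,0,0]]
  ]
}}

```text
clock: 20.47
ee_pos: [0.4493, 0.4295, 0.1355]
tool_rot: [0.739, 0.674, 0.0, -0.0]
ft_force: [3.7, -1.2, 4.4]
gripper_width: 0.008
```

```bash
python3 -c "
from h import *
lid();chk('s16')
for t in ['bail_grip','lid_hinge','tip_axis']:
    for d in pinpoint(t,'scene')[:1]: print(t,np.round(w('scene',d['location']),3))"
```

```text
t 20.47 lid 2.599 r 144.5  Ft -4.3 Fr 1.4 [ 3.7 -1.2  4.4] 0.008
stand match 0.9992 (228, 255) ref (228,255)
subpx shift [-0.004 -0.036]
bail_grip [0.449 0.429 0.194]
lid_hinge [0.439 0.303 0.124]
tip_axis [0.435 0.247 0.071]
```

The resisting force now rises steadily (2→4.3 N) past the top of the range, and the stand is unmoved, so the lid is on its stop. I'll back off slightly, open to about 22 mm and check that the lid stays.

Emit:
{"op": "play_rows", "data": {
  "series": [
    [0.05,[-0.06,-0.02,-0.1],[0,0,0]],
    [0.05,[0,0,0],[0,0,0]],
    [0.15,[0,0,0],[0,0,0]],
    [0.2,[0,0,0],[0,0,0]],
    [0.26,[0,0,0],[0,0,0]]
  ]
}}

```text
clock: 21.08
ee_pos: [0.4483, 0.4286, 0.1362]
tool_rot: [0.739, 0.674, -0.001, -0.0]
ft_force: [0.5, 0.6, -0.3]
gripper_width: 0.0221
```

```bash
python3 -c "
from h import *
lid()
im=snap('wrist','w17'); cv2.imwrite('pics/w17c.png',cv2.resize(im[120:330,200:450],(750,630))[:600])
chk('s17')
for t in ['bail_grip']:
    for d in pinpoint(t,'scene')[:1]: print(t,np.round(w('scene',d['location']),3))"
```

```text
t 21.08 lid 2.592 r 143.9  Ft 0.6 Fr 0.4 [ 0.5  0.6 -0.3] 0.0221
stand match 0.9993 (228, 255) ref (228,255)
subpx shift [-0.017 -0.051]
bail_grip [0.451 0.422 0.206]
```

View pics/w17c.png

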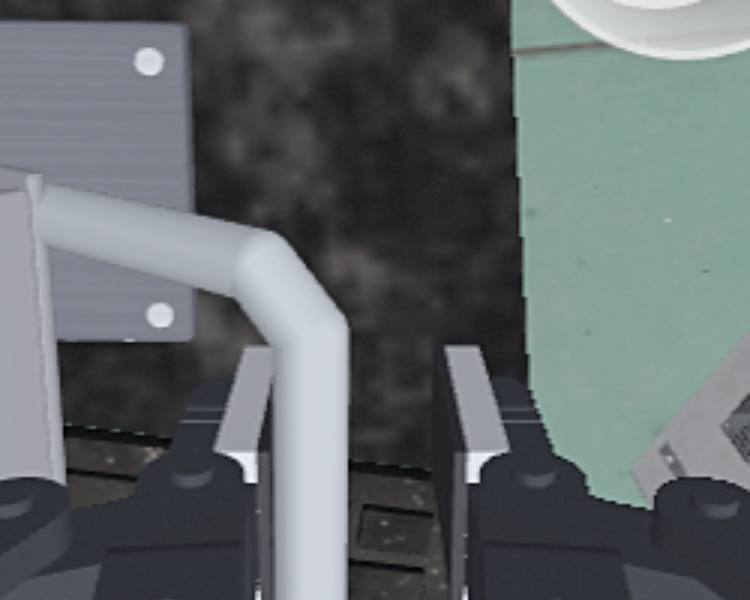

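After release the bar settled about 7 mm forward, near lid 2.5, beside the left pad at crop column 310. That suggests the stop is about 2.50 and I was pressing softly past it. I'll centre the fingers and leave upwards.

Emit:
{"op": "play_rows", "data": {
  "series": [
    [0.26,[-0.3,0,0],[0,0,0]],
    [0.26,[-0.35,0,0],[0,0,0]],
    [0.26,[0,0,0],[0,0,0]]
  ]
}}

```text
clock: 21.48
ee_pos: [0.4482, 0.4216, 0.1365]
tool_rot: [0.739, 0.674, -0.0, 0.0]
ft_force: [-0.2, 0.3, 0.3]
gripper_width: 0.0222
```

```bash
python3 -c "
from h import *
lid()
im=snap('wrist','w18'); cv2.imwrite('pics/w18c.png',cv2.resize(im[120:330,200:450],(750,630))[:600])
snap('scene','s18')
for t in ['bail_grip']:
    for d in pinpoint(t,'scene')[:1]: print(t,np.round(w('scene',d['location']),3))"
```

```text
t 21.48 lid 2.564 r 138.1  Ft -0.1 Fr 0.4 [-0.2  0.3  0.3] 0.0222
bail_grip [0.448 0.421 0.204]
```

View pics/w18c.png

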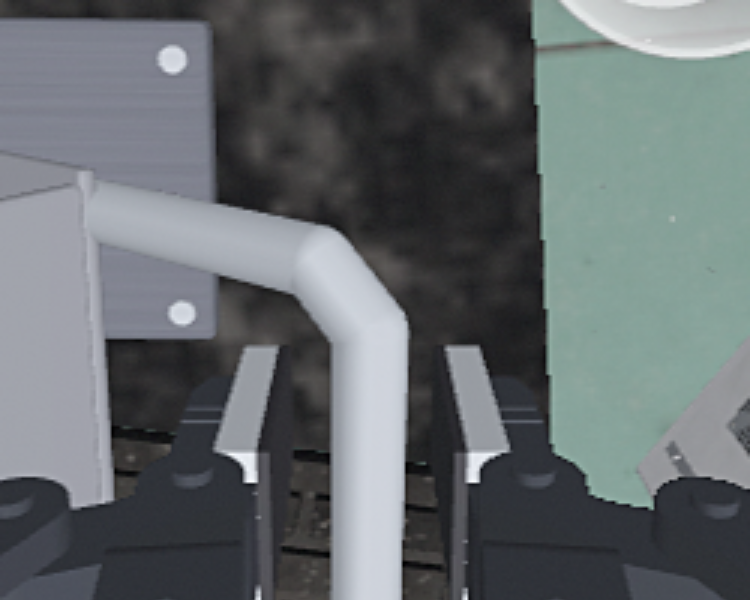

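The bar stands free and stays back. For the lever I'll turn the hand half round, so the camera side faces away from the lid. First, straight up.

Emit:
{"op": "play_rows", "data": {
  "series": [
    [0.26,[0,0,-1.5],[0,0,0]],
    [0.26,[0,0,-3.0],[0,0,0]],
    [0.26,[0,0,-4.0],[0,0,0]],
    [0.26,[0,0,-4.0],[0,0,0]],
    [0.26,[0,0,-3.0],[0,0,0]]
  ]
}}

```text
clock: 22.05
ee_pos: [0.4486, 0.4226, 0.295]
tool_rot: [0.739, 0.674, 0.001, 0.0]
ft_force: [0.1, 0.4, -0.2]
gripper_width: 0.0222
```

Run:
```python
from h import *
s=read_state(); print(s['clock'],np.round(s['ee_pos'],4),np.round(s['joint_positions'],3))
chk('s19')
for t in ['bail_grip','lever_grip']:
    for d in pinpoint(t,'scene')[:1]: print(t,np.round(w('scene',d['location']),3))
p,q=cur(); Q=q*R.from_rotvec([0,0,np.pi-.002])
plan([([0.541,0.3145,0.25],qdown(1.478-np.pi))],0.4,yawdir=1,rot=.121)
```

```text
22.05 [0.4486 0.4226 0.295 ] [ 0.659  0.407  1.227  0.     1.504 -0.82 ]
stand match 0.9993 (228, 255) ref (228,255)
subpx shift [-0.052  0.015]
bail_grip [0.45  0.421 0.206]
lever_grip [0.541 0.32  0.113]
[[0.4,[-0.38,0.39,0.17],[0,0,0.121]],[0.4,[-0.33,0.43,0.17],[0,0,0.121]],[0.4,[-0.28,0.47,0.17],[0,0,0.121]],[0.4,[-0.22,0.5,0.17],[0,0,0.121]],[0.4,[-0.16,0.52,0.17],[0,0,0.121]]]
[[0.4,[-0.09,0.54,0.17],[0,0,0.121]],[0.4,[-0.03,0.55,0.17],[0,0,0.121]],[0.4,[0.04,0.55,0.17],[0,0,0.121]],[0.4,[0.1,0.54,0.17],[0,0,0.121]],[0.4,[0.17,0.52,0.17],[0,0,0.121]]]
[[0.4,[0.23,0.5,0.17],[0,0,0.121]],[0.4,[0.29,0.47,0.17],[0,0,0.121]],[0.4,[0.34,0.43,0.17],[0,0,0.121]],[0.4,[0.39,0.38,0.17],[0,0,0.121]],[0.4,[0.43,0.33,0.17],[0,0,0.121]]]
[[0.4,[0.47,0.28,0.17],[0,0,0.121]],[0.4,[0.5,0.22,0.17],[0,0,0.121]],[0.4,[0.52,0.16,0.17],[0,0,0.121]],[0.4,[0.54,0.09,0.17],[0,0,0.121]],[0.4,[0.55,0.03,0.17],[0,0,0.121]]]
[[0.4,[0.55,-0.04,0.17],[0,0,0.121]],[0.4,[0.54,-0.1,0.17],[0,0,0.121]],[0.4,[0.52,-0.17,0.17],[0,0,0.121]],[0.4,[0.5,-0.23,0.17],[0,0,0.121]],[0.4,[0.46,-0.29,0.17],[0,0,0.121]]]
[[0.4,[0.43,-0.34,0.17],[0,0,0.121]]]
end [0.5412 0.3144 0.2501] [ 0.672 -0.74   0.    -0.003]
```

View pics/s19c.png

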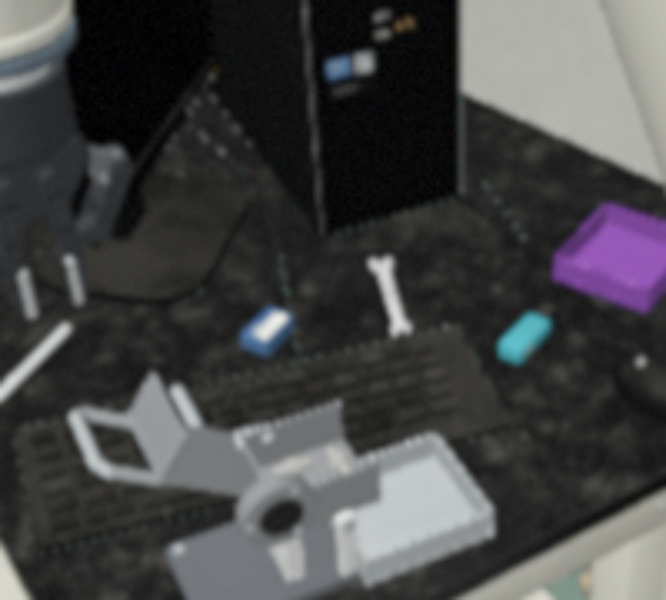

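The lid rests back by itself with the bail at (0.45,0.421,0.206). I'll now turn and travel over the lever.

Emit:
{"op": "play_rows", "data": {
  "series": [
    [0.4,[-0.4,0.4,0.1],[0,0,0.121]],
    [0.4,[-0.3,0.4,0.1],[0,0,0.121]],
    [0.4,[-0.3,0.5,0.1],[0,0,0.121]],
    [0.4,[-0.2,0.5,0.1],[0,0,0.121]],
    [0.4,[-0.15,0.5,0.1],[0,0,0.121]]
  ]
}}

```text
clock: 22.62
ee_pos: [0.4657, 0.4012, 0.2851]
tool_rot: [0.907, 0.421, -0.001, 0.0]
ft_force: [-0.6, 0.7, 0.5]
gripper_width: 0.0343
```

Emit:
{"op": "play_rows", "data": {
  "series": [
    [0.4,[-0.1,0.55,0.1],[0,0,0.121]],
    [0.4,[0,0.55,0.1],[0,0,0.121]],
    [0.4,[0,0.55,0.1],[0,0,0.121]],
    [0.4,[0.1,0.55,0.1],[0,0,0.121]],
    [0.4,[0.15,0.5,0.1],[0,0,0.121]]
  ]
}}

```text
clock: 23.03
ee_pos: [0.4831, 0.38, 0.2801]
tool_rot: [0.991, 0.131, -0.001, 0.0]
ft_force: [0.1, 0.1, 0.9]
gripper_width: 0.0341
```

Emit:
{"op": "play_rows", "data": {
  "series": [
    [0.4,[0.25,0.5,0.1],[0,0,0.121]],
    [0.4,[0.3,0.45,0.1],[0,0,0.121]],
    [0.4,[0.35,0.45,0.1],[0,0,0.121]],
    [0.4,[0.4,0.4,0.1],[0,0,0.121]],
    [0.4,[0.45,0.35,0.1],[0,0,0.121]]
  ]
}}

```text
clock: 23.45
ee_pos: [0.5013, 0.3588, 0.2751]
tool_rot: [0.985, -0.17, -0.001, 0.001]
ft_force: [0.3, -0.4, 0.0]
gripper_width: 0.0341
```

Emit:
{"op": "play_rows", "data": {
  "series": [
    [0.4,[0.45,0.3,0.1],[0,0,0.121]],
    [0.4,[0.5,0.2,0.1],[0,0,0.121]],
    [0.4,[0.5,0.15,0.1],[0,0,0.121]],
    [0.4,[0.55,0.1,0.1],[0,0,0.121]],
    [0.4,[0.55,0.05,0.1],[0,0,0.121]]
  ]
}}

```text
clock: 23.87
ee_pos: [0.5185, 0.3379, 0.2701]
tool_rot: [0.89, -0.456, -0.001, 0.001]
ft_force: [-0.0, -0.3, -0.2]
gripper_width: 0.0339
```

Emit:
{"op": "play_rows", "data": {
  "series": [
    [0.4,[0.55,0,0.1],[0,0,0.121]],
    [0.4,[0.55,-0.1,0.1],[0,0,0.121]],
    [0.4,[0.5,-0.15,0.1],[0,0,0.121]],
    [0.4,[0.5,-0.25,0.1],[0,0,0.121]],
    [0.4,[0.45,-0.3,0.1],[0,0,0.121]]
  ]
}}

```text
clock: 24.28
ee_pos: [0.5359, 0.3168, 0.2651]
tool_rot: [0.714, -0.7, -0.0, 0.001]
ft_force: [0.5, -0.1, -0.1]
gripper_width: 0.034
```

Run:
```python
from h import *
s=read_state(); print(s['clock'],np.round(s['ee_pos'],4),np.round(s['tool_rot'],3),np.round(s['joint_positions'],3))
snap('wrist','w20')
for t in ['bail_grip','lever_grip']:
    for d in pinpoint(t,'wrist')[:2]: P=w('wrist',d['location']); print(t,d['conf'],np.round(P,3),np.round(proj('wrist',P)))
plan([([0.541,0.3145,0.16],qdown(1.478-np.pi))],0.4)
```

```text
24.2833 [0.5359 0.3168 0.2651] [ 0.714 -0.7   -0.     0.001] [0.438 0.439 1.256 0.    1.449 1.99 ]
lever_grip 0.88 [0.541 0.315 0.112] [322. 169.]
[[0.4,[0.08,-0.17,3.51],[0.001,0,0.04]],[0.4,[0.08,-0.17,3.51],[0.001,0,0.04]],[0.4,[0.07,-0.17,3.51],[0.001,0,0.04]]]
end [0.5409 0.3145 0.1601] [ 0.674 -0.739  0.001 -0.   ]
```

View pics/w20.png

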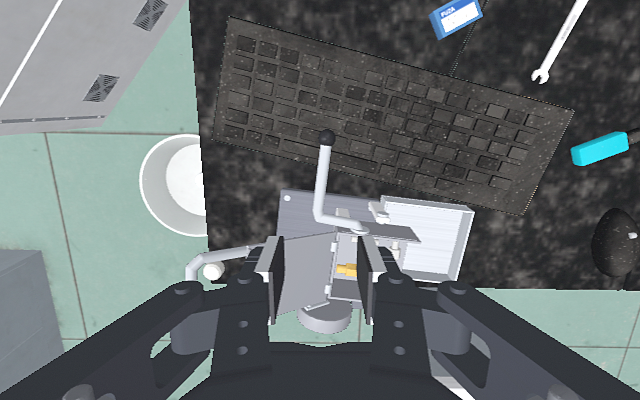

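The wrist view shows the lever rod from (318,215) to (326,140) with the ball at (327,136), and lever_grip at (0.541,0.315,0.112). I'll descend.

Emit:
{"op": "play_rows", "data": {
  "series": [
    [0.4,[0.08,-0.17,3.5],[0,0,0.04]],
    [0.4,[0.08,-0.17,3.5],[0,0,0.04]],
    [0.4,[0.07,-0.17,3.5],[0,0,0.04]],
    [0.4,[0,0,0],[0,0,0]]
  ]
}}

```text
clock: 24.77
ee_pos: [0.5377, 0.3134, 0.1551]
tool_rot: [-0.674, 0.739, 0.002, -0.005]
ft_force: [-1.2, -1.6, -2.1]
gripper_width: 0.0341
```

Run:
```python
from h import *
s=read_state(); print(s['clock'],np.round(s['ee_pos'],4),np.round(s['tool_rot'],3))
im=snap('wrist','w21')
for t in ['lever_grip']:
    for d in pinpoint(t,'wrist')[:2]: P=w('wrist',d['location']); print(t,d['conf'],np.round(P,3),np.round(proj('wrist',P)))
```

```text
24.7667 [0.5377 0.3134 0.1551] [-0.674  0.739  0.002 -0.005]
lever_grip 0.77 [0.545 0.313 0.117] [321. 199.]
```

View pics/w21.png

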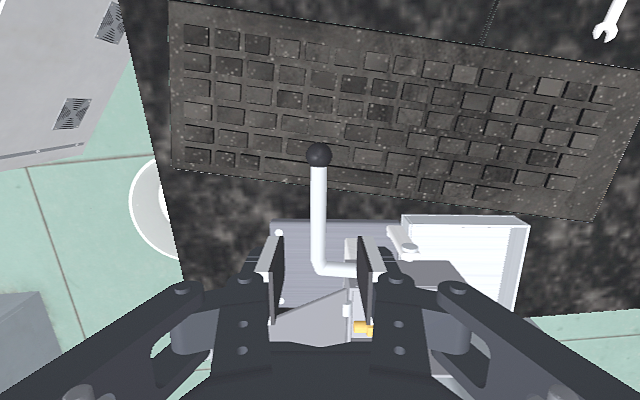

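Emit:
{"op": "play_rows", "data": {
  "series": [
    [0.4,[0,0,0],[0,0,0]],
    [0.4,[0,0,0],[0,0,0]]
  ]
}}

```text
clock: 25.03
ee_pos: [0.5424, 0.3157, 0.164]
tool_rot: [-0.673, 0.739, -0.0, 0.002]
ft_force: [-0.1, 0.3, 0.8]
gripper_width: 0.0341
```

Run:
```python
from h import *
s=read_state(); print(s['clock'],np.round(s['ee_pos'],4),np.round(s['tool_rot'],4),np.round(s['joint_positions'],3),np.round(s['dq'],3),np.round(s['tau'],2))
chk('s21')
for t in ['bail_grip','lid_hinge','tip_axis']:
    for d in pinpoint(t,'scene')[:1]: print(t,np.round(w('scene',d['location']),3))
```

```text
25.0333 [0.5424 0.3157 0.164 ] [-6.735e-01  7.392e-01 -5.000e-04  1.700e-03] [0.432 0.529 1.385 0.    1.224 2.096] [-0.002 -0.001  0.005 -0.    -0.008  0.008] [-3.000e-02 -8.776e+01 -3.589e+01  0.000e+00  4.000e-02 -9.000e-02]
stand match 0.9992 (228, 255) ref (228,255)
subpx shift [-0.108 -0.07 ]
bail_grip [0.447 0.421 0.204]
lid_hinge [0.442 0.302 0.12 ]
tip_axis [0.435 0.25  0.072]
```

View pics/s21c.png

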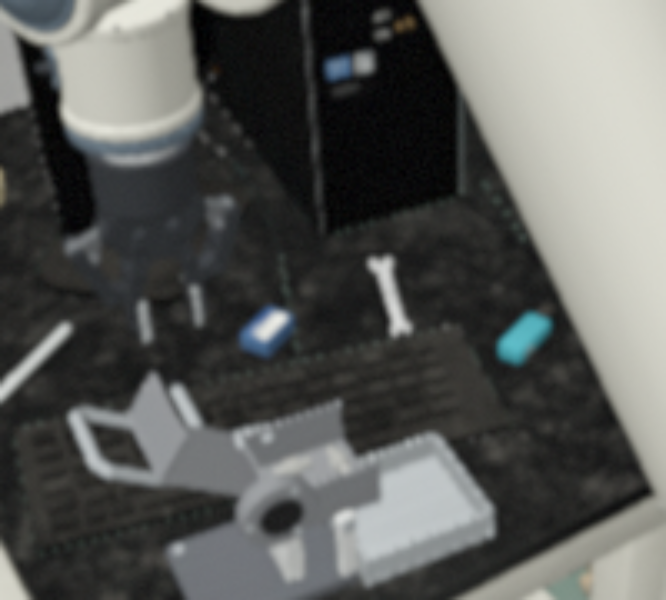

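The 5 mm deviation was only the arm swinging after a fast stop; the lid is still back and the stand is unmoved. I'll descend more gently.

Emit:
{"op": "play_rows", "data": {
  "series": [
    [0.4,[0,0,1.0],[0,0,0]],
    [0.4,[0,0,2.0],[0,0,0]],
    [0.4,[0,0,2.0],[0,0,0]],
    [0.4,[0,0,1.5],[0,0,0]],
    [0.4,[0,0,0.5],[0,0,0]]
  ]
}}

```text
clock: 25.65
ee_pos: [0.54, 0.3143, 0.0889]
tool_rot: [-0.673, 0.74, 0.001, -0.002]
ft_force: [-0.2, -0.5, -0.9]
gripper_width: 0.0341
```

Emit:
{"op": "play_rows", "data": {
  "series": [
    [0.4,[0,0,0],[0,0,0]],
    [0.4,[0,0,0],[0,0,0]],
    [0.4,[0,0,0],[0,0,0]]
  ]
}}

```text
clock: 25.9
ee_pos: [0.5419, 0.3152, 0.0925]
tool_rot: [-0.673, 0.74, -0.0, 0.001]
ft_force: [0.3, 0.6, -0.1]
gripper_width: 0.0344
```

Run:
```python
from h import *
s=read_state(); print(s['clock'],np.round(s['ee_pos'],4),np.round(s['ft_force'],2))
im=snap('wrist','w22')
cv2.imwrite('pics/w22c.png',cv2.resize(im[120:330,200:450],(750,630))[:600])
```

```text
25.9 [0.5419 0.3152 0.0925] [ 0.3   0.57 -0.12]
```

View pics/w22c.png

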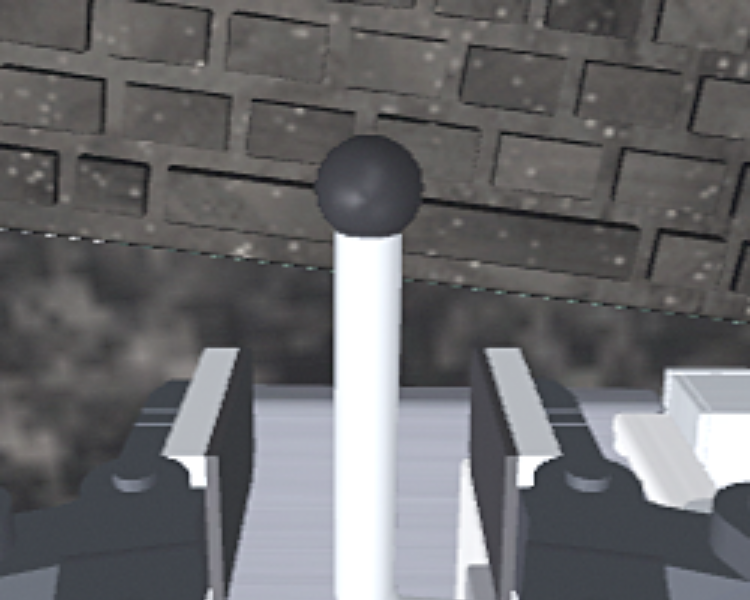

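The rod is at crop column 366 against a finger midline of about 356, so I'll shift +2 mm in tool x. By apparent widths it lies about 15 mm beyond the tips. I'll descend 32 mm.

Emit:
{"op": "play_rows", "data": {
  "series": [
    [0.4,[0.1,0,0.6],[0,0,0]],
    [0.4,[0.1,0,1.0],[0,0,0]],
    [0.4,[0,0,1.0],[0,0,0]],
    [0.4,[0,0,0.6],[0,0,0]],
    [0.4,[0,0,0],[0,0,0]]
  ]
}}

```text
clock: 26.37
ee_pos: [0.5401, 0.3124, 0.0576]
tool_rot: [-0.673, 0.74, 0.0, -0.001]
ft_force: [0.5, 0.2, -0.1]
gripper_width: 0.0342
```

Emit:
{"op": "play_rows", "data": {
  "series": [
    [0.4,[0,0,0],[0,0,0]],
    [0.4,[0,0,0],[0,0,0]]
  ]
}}

```text
clock: 26.53
ee_pos: [0.5413, 0.313, 0.0596]
tool_rot: [-0.673, 0.74, -0.0, 0.0]
ft_force: [-0.3, -1.1, 0.3]
gripper_width: 0.0341
```

Run:
```python
from h import *
s=read_state(); print(s['clock'],np.round(s['ee_pos'],4),np.round(s['ft_force'],2))
im=snap('wrist','w23')
cv2.imwrite('pics/w23c.png',cv2.resize(im[120:330,200:450],(750,630))[:600])
```

```text
26.5333 [0.5413 0.313  0.0596] [-0.28 -1.14  0.3 ]
```

View pics/w23c.png

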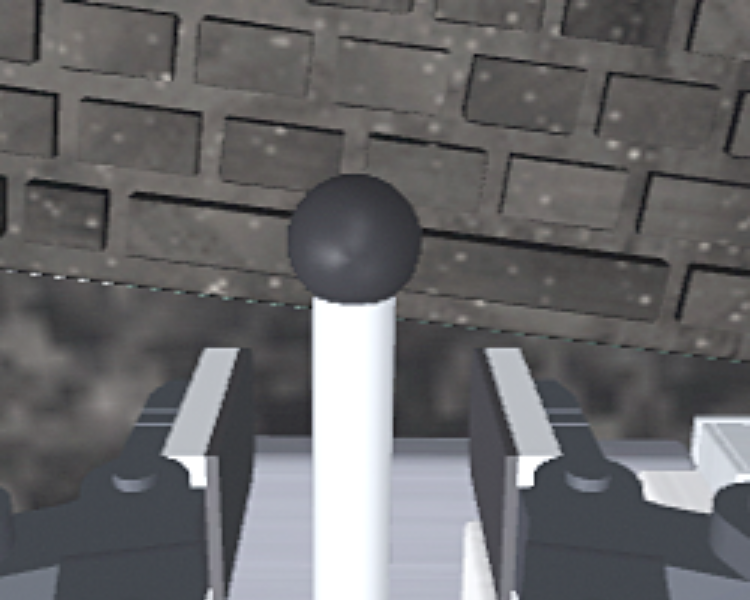

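Emit:
{"op": "play_rows", "data": {
  "series": [
    [0.4,[0,0,0.4],[0,0,0]],
    [0.25,[0,0,0],[0,0,0]],
    [0.17,[0,0,0],[0,0,0]],
    [0.12,[0,0,0],[0,0,0]],
    [0.1,[0,0,0],[0,0,0]]
  ],
  "grip_force": 30
}}

```text
clock: 27.0
ee_pos: [0.5412, 0.3134, 0.0557]
tool_rot: [-0.673, 0.74, 0.0, 0.0]
ft_force: [-0.6, 4.1, -1.9]
gripper_width: 0.01
```

Emit:
{"op": "play_rows", "data": {
  "series": [
    [0.06,[0,0,0],[0,0,0]],
    [0.06,[0,0,0],[0,0,0]]
  ]
}}

```text
clock: 27.17
ee_pos: [0.5413, 0.3133, 0.0557]
tool_rot: [-0.673, 0.74, 0.0, 0.0]
ft_force: [0.3, 6.2, -1.6]
gripper_width: 0.0097
```

Run:
```python
from h import *
s=read_state(); print(s['clock'],np.round(s['ee_pos'],4),np.round(s['ft_force'],2),s['gripper_width'])
rho=8.549; a0=np.arctan2(35,78)
t=0
for d in [.06]*4+[.1]*9+[.06]*2:
    a,b=a0+t,a0+t+d; dxs=rho*(np.cos(b)-np.cos(a)); dz=rho*(np.sin(b)-np.sin(a)); t+=d
    print(round(t,2),'tool dx %.2f dz %.2f'%(-dxs,-dz))
```

```text
27.1667 [0.5413 0.3133 0.0557] [ 0.3   6.23 -1.64] 0.00971599422953464
0.06 tool dx 0.22 dz -0.46
0.12 tool dx 0.25 dz -0.45
0.18 tool dx 0.28 dz -0.43
0.24 tool dx 0.30 dz -0.41
0.34 tool dx 0.56 dz -0.65
0.44 tool dx 0.62 dz -0.59
0.54 tool dx 0.68 dz -0.52
0.64 tool dx 0.72 dz -0.45
0.74 tool dx 0.77 dz -0.38
0.84 tool dx 0.80 dz -0.30
0.94 tool dx 0.83 dz -0.22
1.04 tool dx 0.84 dz -0.14
1.14 tool dx 0.85 dz -0.05
1.2 tool dx 0.51 dz 0.01
1.26 tool dx 0.51 dz 0.04
```

Lever gripped (9.7 mm). I'll tip gently, starting with a small correction for the 6 N side force.

Emit:
{"op": "play_rows", "data": {
  "series": [
    [0.06,[0.06,0,-0.23],[0,0,0]],
    [0.06,[0.1,0,-0.23],[0,0,0]],
    [0.06,[0.12,0,-0.23],[0,0,0]],
    [0.06,[0.13,0,-0.22],[0,0,0]]
  ]
}}

```text
clock: 27.5
ee_pos: [0.5407, 0.3088, 0.0649]
tool_rot: [-0.673, 0.74, 0.0, 0.0]
ft_force: [0.7, 4.7, -2.4]
gripper_width: 0.0099
```

```bash
cat >> h.py <<'E'
L0=np.array([.5413,.3137,.0557])
def box():
    s=read_state(); d=np.array(s['ee_pos'])-L0; x=.078+d@XS; z=.035+d[2]; a=np.arctan2(z,x)
    f=np.array(s['ft_force']); t=-np.sin(a)*XS+np.array([0,0,np.cos(a)]); rd=np.cos(a)*XS+np.array([0,0,np.sin(a)])
    print('t %.2f tip %.3f r %.1f Ft %.1f Fr %.1f'%(s['clock'],a-np.arctan2(35,78),1000*np.hypot(x,z),f@t,f@rd),np.round(f,1),round(s['gripper_width'],4))
E
python3 -c "
from h import *
box();chk('s24')"
```

```text
t 27.50 tip 0.122 r 85.4 Ft -4.5 Fr 2.8 [ 0.7  4.7 -2.4] 0.0099
stand match 0.9633 (228, 255) ref (228,255)
subpx shift [ 0.267 -0.086]
```

View pics/s24c.png

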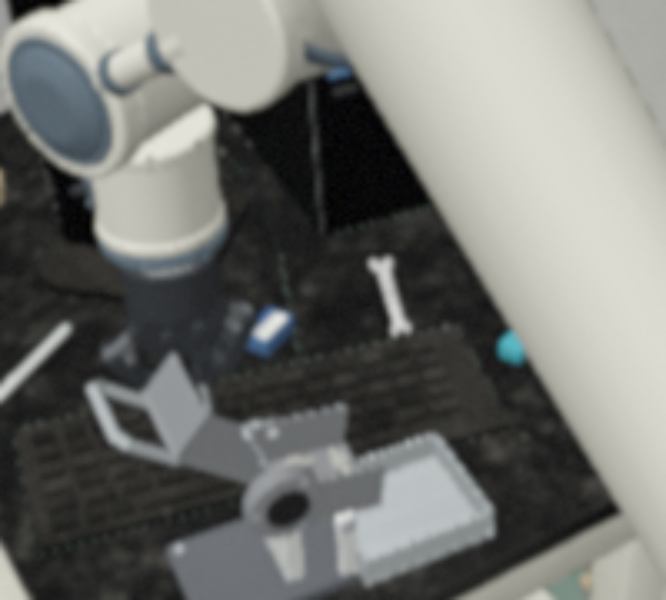

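The box is tipping with the lid staying back and the forearm well clear. I'll continue.

Run:
```python
import numpy as np
rho=8.54; a0=np.arctan2(35,78); t=.122
while t<1.2:
    d=.06; a,b=a0+t,a0+t+d; t+=d
    print(round(t,2),'%.2f %.2f'%(-rho*(np.cos(b)-np.cos(a)),-rho*(np.sin(b)-np.sin(a))),end=' | ')
```

```text
0.18 0.28 -0.43 | 0.24 0.30 -0.41 | 0.3 0.33 -0.39 | 0.36 0.35 -0.37 | 0.42 0.37 -0.35 | 0.48 0.39 -0.33 | 0.54 0.41 -0.30 | 0.6 0.43 -0.28 | 0.66 0.45 -0.25 | 0.72 0.46 -0.23 | 0.78 0.47 -0.20 | 0.84 0.48 -0.17 | 0.9 0.49 -0.14 | 0.96 0.50 -0.11 | 1.02 0.51 -0.08 | 1.08 0.51 -0.05 | 1.14 0.51 -0.02 | 1.2 0.51 0.01 |
```

Emit:
{"op": "play_rows", "data": {
  "series": [
    [0.06,[0.26,0,-0.43],[0,0,0]],
    [0.06,[0.3,0,-0.41],[0,0,0]],
    [0.06,[0.33,0,-0.39],[0,0,0]],
    [0.06,[0.35,0,-0.37],[0,0,0]]
  ]
}}

```text
clock: 27.88
ee_pos: [0.5396, 0.2971, 0.0813]
tool_rot: [-0.673, 0.74, 0.0, 0.001]
ft_force: [-2.0, 10.1, 1.0]
gripper_width: 0.0097
```

```bash
python3 -c "
from h import *
box()"
```

```text
t 27.88 tip 0.358 r 86.2 Ft -6.2 Fr 7.7 [-2.  10.1  1. ] 0.0097
```

Emit:
{"op": "play_rows", "data": {
  "series": [
    [0.06,[0.37,0,-0.35],[0,0,0]],
    [0.06,[0.39,0,-0.33],[0,0,0]],
    [0.06,[0.3,0,-0.22],[0,0,0]]
  ]
}}

```text
clock: 28.13
ee_pos: [0.5387, 0.2868, 0.0908]
tool_rot: [-0.673, 0.74, 0.0, 0.001]
ft_force: [-3.3, 12.0, 8.2]
gripper_width: 0.0097
```

```bash
python3 -c "
from h import *
box();chk('s25')"
```

```text
t 28.13 tip 0.520 r 86.7 Ft -4.6 Fr 13.4 [-3.3 12.   8.2] 0.0097
stand match 0.8417 (228, 255) ref (228,255)
subpx shift [0.238 0.027]
```

View pics/s25c.png

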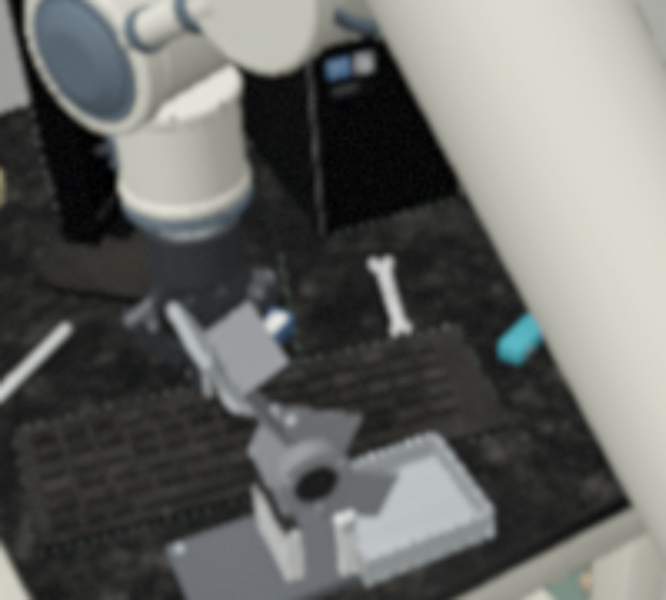

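Emit:
{"op": "play_rows", "data": {
  "series": [
    [0.06,[-0.08,0,-0.1],[0,0,0]],
    [0.06,[0,0,0],[0,0,0]]
  ]
}}

```text
clock: 28.35
ee_pos: [0.5385, 0.2867, 0.0911]
tool_rot: [-0.673, 0.74, 0.0, 0.0]
ft_force: [-1.6, 4.3, 1.2]
gripper_width: 0.0098
```

```bash
python3 -c "
from h import *
box()"
```

```text
t 28.35 tip 0.523 r 86.9 Ft -2.7 Fr 3.4 [-1.6  4.3  1.2] 0.0098
```

Emit:
{"op": "play_rows", "data": {
  "series": [
    [0.06,[0.4,0,-0.32],[0,0,0]],
    [0.06,[0.42,0,-0.3],[0,0,0]],
    [0.06,[0.43,0,-0.27],[0,0,0]]
  ]
}}

```text
clock: 28.6
ee_pos: [0.5371, 0.2744, 0.0997]
tool_rot: [-0.673, 0.74, 0.0, -0.0]
ft_force: [-3.1, 4.7, 1.8]
gripper_width: 0.0097
```

```bash
python3 -c "
from h import *
box();chk('s26')"
```

```text
t 28.60 tip 0.696 r 87.9 Ft -3.2 Fr 3.6 [-3.1  4.7  1.8] 0.0097
stand match 0.8421 (228, 255) ref (228,255)
subpx shift [0.227 0.075]
```

View pics/s26c.png

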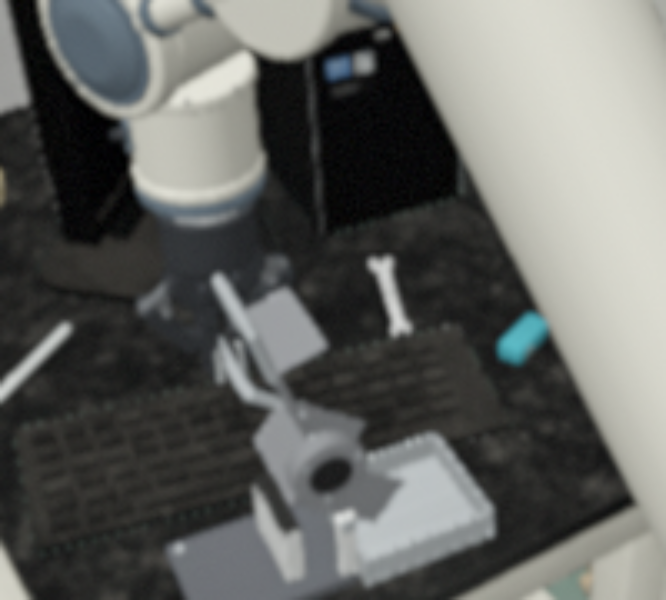

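Emit:
{"op": "play_rows", "data": {
  "series": [
    [0.06,[0.45,0,-0.27],[0,0,0]],
    [0.06,[0.47,0,-0.22],[0,0,0]],
    [0.06,[0.48,0,-0.19],[0,0,0]],
    [0.06,[0.48,0,-0.16],[0,0,0]]
  ]
}}

```text
clock: 28.98
ee_pos: [0.5349, 0.2555, 0.108]
tool_rot: [-0.673, 0.74, 0.0, -0.0]
ft_force: [-3.7, 4.3, 3.2]
gripper_width: 0.0096
```

```bash
python3 -c "
from h import *
box()"
```

```text
t 28.98 tip 0.930 r 89.5 Ft -3.1 Fr 4.0 [-3.7  4.3  3.2] 0.0096
```

Emit:
{"op": "play_rows", "data": {
  "series": [
    [0.06,[0.5,0,-0.13],[0,0,0]],
    [0.06,[0.5,0,-0.1],[0,0,0]],
    [0.06,[0.4,0,-0.06],[0,0,0]]
  ]
}}

```text
clock: 29.23
ee_pos: [0.5335, 0.2414, 0.111]
tool_rot: [-0.673, 0.74, 0.0, -0.0]
ft_force: [-4.9, 3.2, 3.3]
gripper_width: 0.0097
```

```bash
python3 -c "
from h import *
box();chk('s27')"
```

```text
t 29.23 tip 1.091 r 90.5 Ft -2.6 Fr 3.4 [-4.9  3.2  3.3] 0.0097
stand match 0.8416 (228, 255) ref (228,255)
subpx shift [0.205 0.003]
```

View pics/s27c.png

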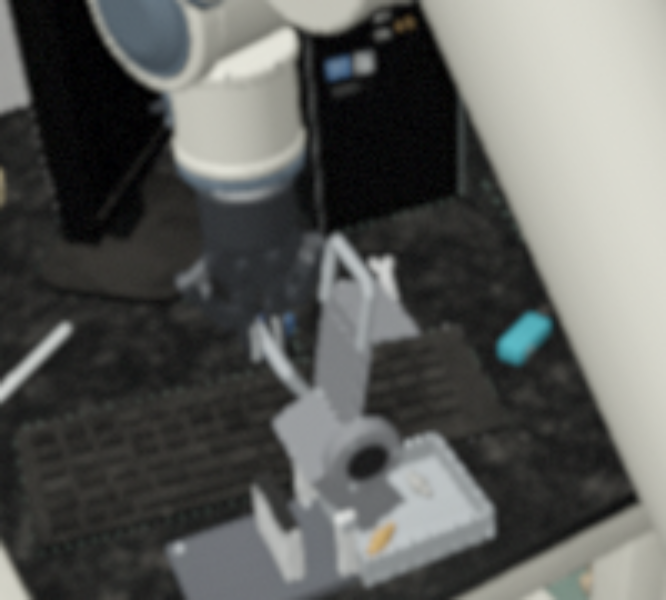

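Brass and steel fittings show in the tray at crop (383,538) and (420,485). I'll tip a bit further and look from the top.

Emit:
{"op": "play_rows", "data": {
  "series": [
    [0.06,[0.45,0.04,-0.03],[0,0,0]],
    [0.06,[0.4,0.02,-0.01],[0,0,0]],
    [0.06,[0,0,0],[0,0,0]],
    [0.06,[0,0,0],[0,0,0]]
  ]
}}

```text
clock: 29.62
ee_pos: [0.5325, 0.2329, 0.1113]
tool_rot: [-0.673, 0.74, 0.0, -0.0]
ft_force: [-5.4, 0.2, 4.1]
gripper_width: 0.0098
```

```bash
python3 -c "
from h import *
box()
a=snap('top','t28'); b=snap('scene','s28')
for c in ['top','scene']:
    for n in ['fitting_a_mid','fitting_b_mid']:
        for d in pinpoint(n,c)[:4]: P=w(c,d['location']); print(c,n,round(d['conf'],2),np.round(P,3),np.round(proj(c,P)))
cv2.imwrite('pics/c28.png',np.hstack([cv2.resize(a[190:290,200:320],(400,333)),cv2.resize(b[200:300,240:360],(400,333))]))
"
```

```text
t 29.62 tip 1.185 r 90.6 Ft 0.2 Fr 4.1 [-5.4  0.2  4.1] 0.0098
scene fitting_a_mid 0.5 [0.44  0.147 0.009] [306. 245.]
scene fitting_a_mid 0.29 [ 0.558 -0.061 -0.001] [339. 202.]
scene fitting_b_mid 0.54 [0.406 0.209 0.01 ] [294. 261.]
```

View pics/c28.png

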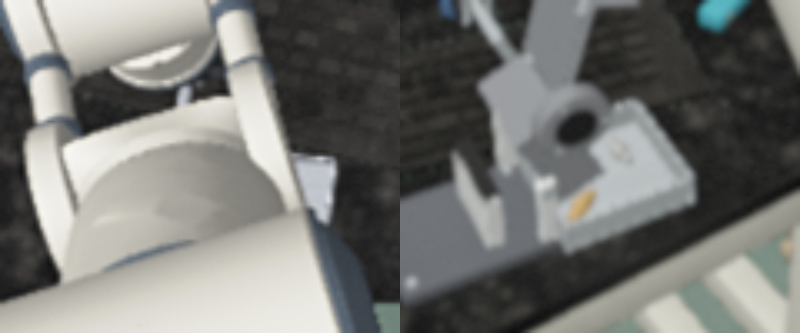

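```bash
python3 -c "
from h import *
a=snap('wrist','w29')
for n in ['fitting_a_mid','fitting_b_mid']:
        for d in pinpoint(n,'wrist')[:4]: P=w('wrist',d['location']); print(n,round(d['conf'],2),np.round(P,3),np.round(proj('wrist',P)))
"
```

```text
fitting_a_mid 0.83 [0.442 0.148 0.011] [420. 272.]
```

View pics/w29.png

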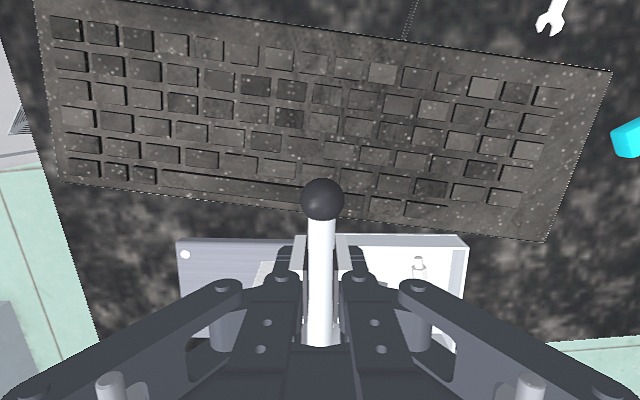

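One steel fitting is visible at (420,272), and the third is hidden behind the box. I'll tip a little nearer to the stop and dwell.

Emit:
{"op": "play_rows", "data": {
  "series": [
    [0.06,[0.35,0.02,0.0],[0,0,0]],
    [0.06,[0.35,0.02,0.02],[0,0,0]],
    [0.06,[0.25,0,0.03],[0,0,0]],
    [0.06,[0,0,0],[0,0,0]],
    [0.06,[0,0,0],[0,0,0]]
  ]
}}

```text
clock: 30.48
ee_pos: [0.5315, 0.2237, 0.1107]
tool_rot: [-0.673, 0.74, 0.0, -0.0]
ft_force: [-5.1, 0.1, 1.4]
gripper_width: 0.01
```

```bash
python3 -c "
from h import *
box()
b=snap('scene','s30')
for c in ['scene']:
    for n in ['fitting_a_mid','fitting_b_mid']:
        for d in pinpoint(n,c)[:4]: P=w(c,d['location']); print(c,n,round(d['conf'],2),np.round(P,3),np.round(proj(c,P)))
cv2.imwrite('pics/c30.png',cv2.resize(b[150:300,220:370],(600,600)))
"
```

```text
t 30.48 tip 1.288 r 90.9 Ft 0.2 Fr 1.4 [-5.1  0.1  1.4] 0.01
scene fitting_a_mid 0.35 [0.437 0.147 0.01 ] [307. 245.]
scene fitting_b_mid 0.54 [0.408 0.21  0.009] [294. 261.]
```

View pics/c30.png

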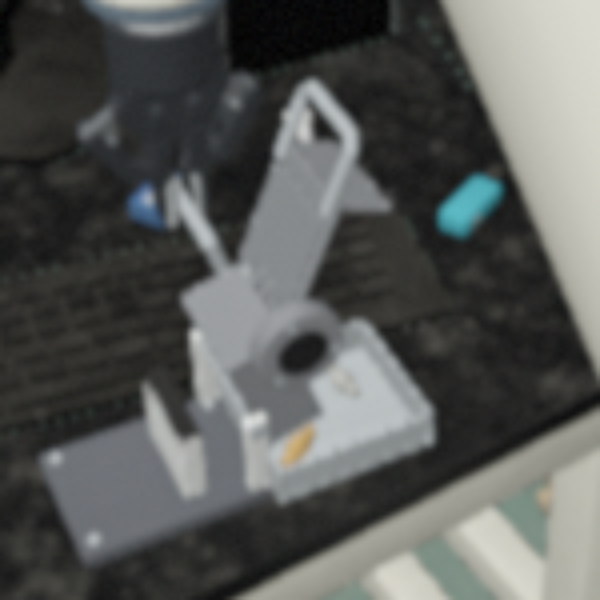

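Two fittings are in the tray for certain. I'll fit the actual lever circle from the path and plan the way back.

Run:
```python
from h import *
from scipy.optimize import least_squares
P=np.array([[.5413,.3137,.0557],[.5407,.3088,.0649],[.5385,.2867,.0911],[.5371,.2744,.0997],[.5349,.2555,.108],[.5335,.2414,.111],[.5325,.2329,.1113],[.5315,.2237,.1107]])
xs=(P-L0)@XS; z=P[:,2]-L0[2]
o=least_squares(lambda c:np.hypot(xs-c[0],z-c[1])-c[2],[-.078,-.035,.086]); print(np.round(o.x,4),np.round(o.fun*1000,2))
o2=least_squares(lambda c:np.hypot(xs-c[0],z-c[1])-.0855,[-.078,-.035]); print(np.round(o2.x,4),np.round(o2.fun*1000,2))
cx,cz,r=o.x
a=np.arctan2(z-cz,xs-cx); print('tip',np.round(a-a[0],3), a[0])
cur_a=a[-1]; t=a[-1]-a[0]
n=int(np.ceil(t/.07)); f=np.linspace(a[-1],a[0],n+1)
for i in range(n): print(round(f[i+1]-a[0],2),'%.2f %.2f'%(-100*r*(np.cos(f[i+1])-np.cos(f[i])),-100*r*(np.sin(f[i+1])-np.sin(f[i]))),end=' | ')
```

```text
[-0.0837 -0.0347  0.0903] [ 0.25 -0.18 -0.27 -0.08  0.25  0.36  0.02 -0.35]
[-0.0808 -0.0302] [ 0.8   0.02 -0.74 -0.59 -0.06  0.36  0.28  0.22]
tip [0.    0.115 0.499 0.666 0.896 1.056 1.151 1.254] 0.39350004546537515
1.18 -0.63 -0.03 | 1.11 -0.63 0.02 | 1.04 -0.63 0.06 | 0.98 -0.62 0.10 | 0.91 -0.61 0.15 | 0.84 -0.60 0.19 | 0.77 -0.58 0.23 | 0.7 -0.57 0.27 | 0.63 -0.55 0.31 | 0.56 -0.52 0.35 | 0.49 -0.50 0.38 | 0.42 -0.47 0.42 | 0.35 -0.44 0.45 | 0.28 -0.41 0.48 | 0.21 -0.37 0.51 | 0.14 -0.34 0.53 | 0.07 -0.30 0.55 | 0.0 -0.26 0.57 |
```

Emit:
{"op": "play_rows", "data": {
  "series": [
    [0.06,[-0.4,-0.02,-0.02],[0,0,0]],
    [0.06,[-0.63,-0.04,-0.01],[0,0,0]],
    [0.06,[-0.63,-0.04,0.04],[0,0,0]],
    [0.06,[-0.63,-0.02,0.07],[0,0,0]]
  ]
}}

```text
clock: 30.97
ee_pos: [0.5345, 0.2466, 0.1098]
tool_rot: [-0.673, 0.74, 0.0, -0.001]
ft_force: [-7.1, -2.2, -0.2]
gripper_width: 0.0101
```

```bash
python3 -c "
from h import *
box()"
```

```text
t 30.97 tip 1.031 r 89.7 Ft 2.8 Fr -0.5 [-7.1 -2.2 -0.2] 0.0101
```

Emit:
{"op": "play_rows", "data": {
  "series": [
    [0.06,[-0.62,0,0.11],[0,0,0]],
    [0.06,[-0.61,0,0.15],[0,0,0]],
    [0.06,[-0.6,0,0.19],[0,0,0]]
  ]
}}

```text
clock: 31.22
ee_pos: [0.5367, 0.2652, 0.1054]
tool_rot: [-0.673, 0.74, -0.0, -0.0]
ft_force: [-1.8, -3.3, -2.4]
gripper_width: 0.0099
```

```bash
python3 -c "
from h import *
box();chk('s31')"
```

```text
t 31.22 tip 0.816 r 89.6 Ft 2.5 Fr -3.4 [-1.8 -3.3 -2.4] 0.0099
stand match 0.843 (228, 255) ref (228,255)
subpx shift [0.288 0.031]
```

View pics/s31c.png

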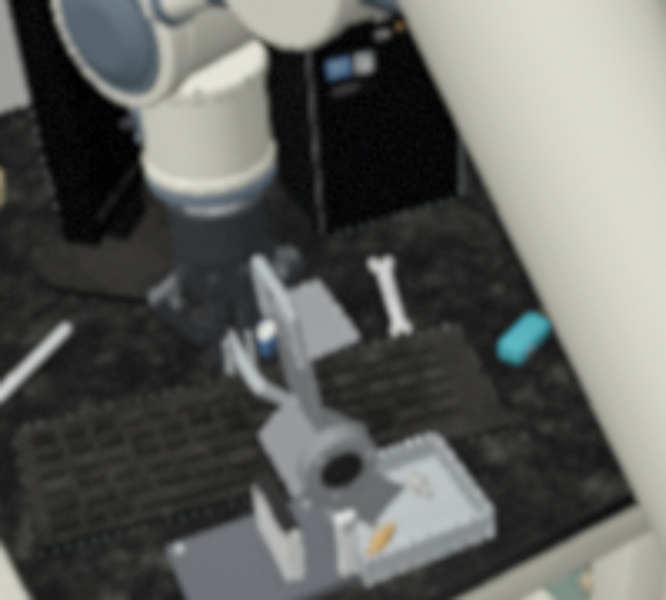

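Emit:
{"op": "play_rows", "data": {
  "series": [
    [0.06,[-0.58,0,0.24],[0,0,0]],
    [0.06,[-0.57,0,0.28],[0,0,0]],
    [0.06,[-0.55,0,0.32],[0,0,0]],
    [0.06,[-0.52,0,0.35],[0,0,0]]
  ]
}}

```text
clock: 31.6
ee_pos: [0.5395, 0.2875, 0.0934]
tool_rot: [-0.673, 0.74, -0.0, 0.0]
ft_force: [1.2, 0.0, 1.0]
gripper_width: 0.0097
```

```bash
python3 -c "
from h import *
box()"
```

```text
t 31.60 tip 0.531 r 89.2 Ft 0.5 Fr 0.9 [1.2 0.  1. ] 0.0097
```

Emit:
{"op": "play_rows", "data": {
  "series": [
    [0.06,[-0.5,0,0.38],[0,0,0]],
    [0.06,[-0.47,0,0.42],[0,0,0]],
    [0.06,[-0.44,0,0.45],[0,0,0]]
  ]
}}

```text
clock: 31.85
ee_pos: [0.541, 0.3015, 0.0808]
tool_rot: [-0.673, 0.74, -0.0, 0.001]
ft_force: [5.4, -0.9, -0.3]
gripper_width: 0.0098
```

```bash
python3 -c "
from h import *
box()
b=snap('scene','s32')
for n in ['fitting_a_mid','fitting_b_mid']:
        for d in pinpoint(n,'scene')[:4]: P=w('scene',d['location']); print(n,round(d['conf'],2),np.round(P,3),np.round(proj('scene',P)))
cv2.imwrite('pics/c32.png',cv2.resize(b[150:300,220:370],(600,600)))
"
```

```text
t 31.85 tip 0.318 r 89.2 Ft 0.1 Fr -0.5 [ 5.4 -0.9 -0.3] 0.0098
fitting_a_mid 0.41 [0.439 0.151 0.011] [305. 245.]
fitting_b_mid 0.37 [0.408 0.209 0.01 ] [294. 260.]
```

View pics/c32.png

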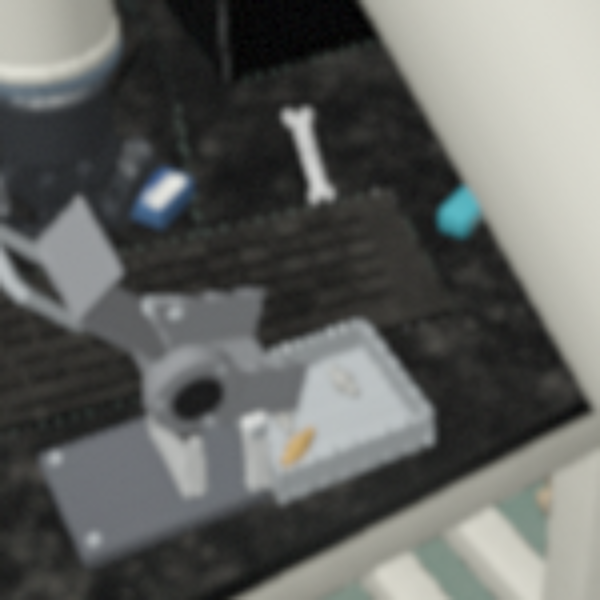

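```bash
python3 -c "
from h import *
b=cv2.imread('pics/s32.png'); cv2.imwrite('pics/c32b.png',cv2.resize(b[220:280,250:330],(800,600),interpolation=cv2.INTER_CUBIC))
t=snap('top','t32');cv2.imwrite('pics/t32c.png',cv2.resize(t[190:290,200:320],(720,600)))
wr=snap('wrist','w32')
"
```

```text
(no output)
```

View pics/c32b.png

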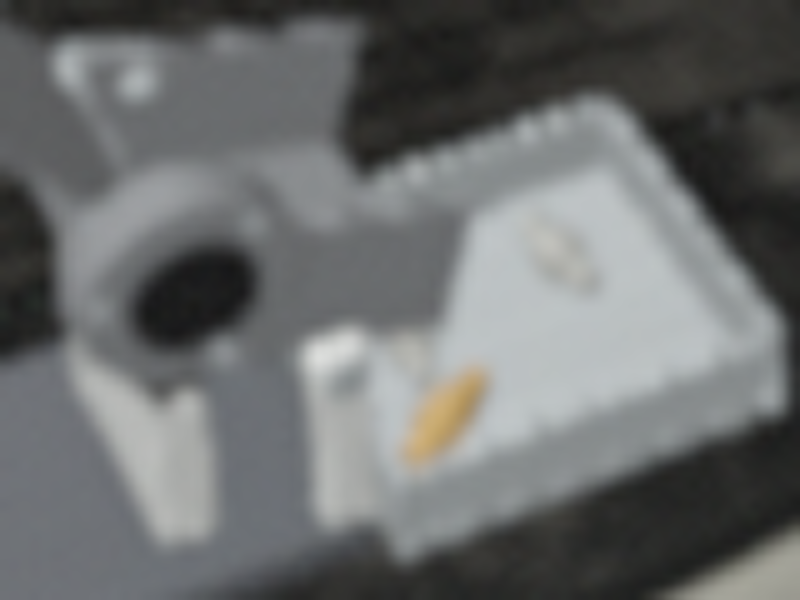

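View pics/t32c.png

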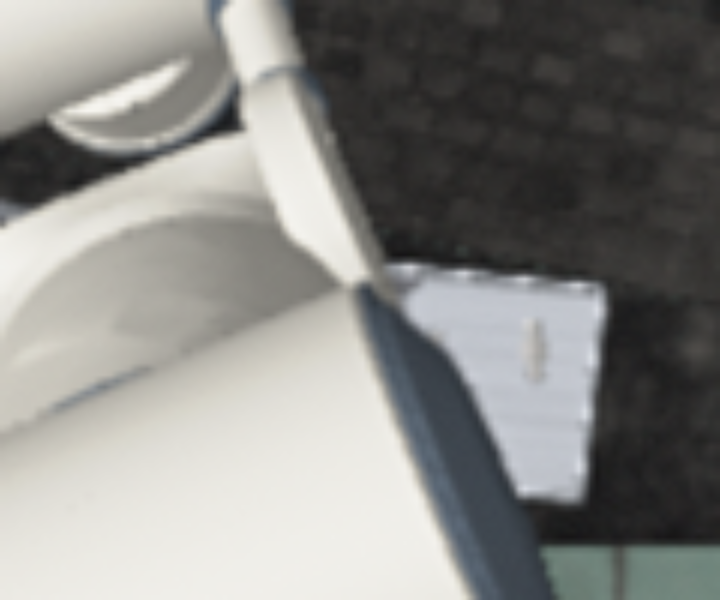

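View pics/w32.png

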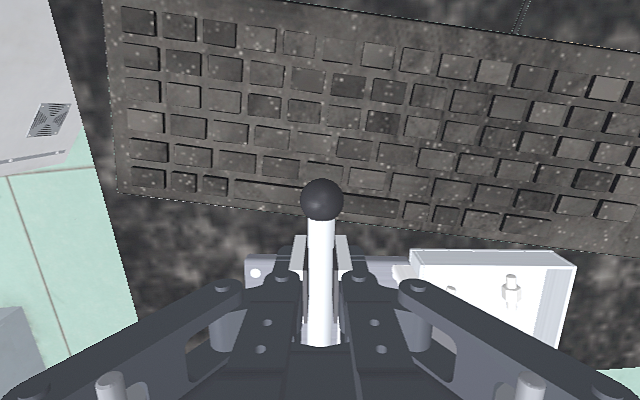

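The third fitting shows as a pale shape in the tray beside the brass one, at scene crop (410,350) and wrist (450,288). I'll set the box down.

Emit:
{"op": "play_rows", "data": {
  "series": [
    [0.06,[-0.41,-0.03,0.48],[0,0,0]],
    [0.06,[-0.37,-0.02,0.51],[0,0,0]],
    [0.06,[-0.25,0,0.4],[0,0,0]]
  ]
}}

```text
clock: 32.35
ee_pos: [0.542, 0.3116, 0.0663]
tool_rot: [-0.673, 0.74, -0.0, 0.0]
ft_force: [5.5, -3.2, -0.3]
gripper_width: 0.0098
```

```bash
python3 -c "
from h import *
box()"
```

```text
t 32.35 tip 0.119 r 88.6 Ft 1.1 Fr -2.4 [ 5.5 -3.2 -0.3] 0.0098
```

Emit:
{"op": "play_rows", "data": {
  "series": [
    [0.06,[-0.17,0,0.3],[0,0,0]],
    [0.06,[-0.15,0,0.28],[0,0,0]]
  ]
}}

```text
clock: 32.52
ee_pos: [0.5433, 0.3139, 0.0617]
tool_rot: [-0.673, 0.74, -0.001, 0.0]
ft_force: [7.1, -21.9, 38.2]
gripper_width: 0.0099
```

```bash
python3 -c "
from h import *
box()"
```

```text
t 32.52 tip 0.060 r 88.5 Ft 43.6 Fr -1.0 [  7.1 -21.9  38.2] 0.0099
```

The box has reached its rest: upward force jumped to 38 N. I'll relieve it at once.

Emit:
{"op": "play_rows", "data": {
  "series": [
    [0.06,[0.14,0,-0.3],[0,0,0]],
    [0.06,[0,0,0],[0,0,0]]
  ]
}}

```text
clock: 32.68
ee_pos: [0.5418, 0.3132, 0.064]
tool_rot: [-0.673, 0.74, 0.0, -0.0]
ft_force: [3.8, 1.1, -3.9]
gripper_width: 0.0099
```

```bash
python3 -c "
from h import *
box();chk('s33')"
```

```text
t 32.68 tip 0.087 r 88.8 Ft -4.2 Fr -0.6 [ 3.8  1.1 -3.9] 0.0099
stand match 0.9967 (228, 255) ref (228,255)
subpx shift [ 0.08  -0.153]
```

View pics/s33c.png

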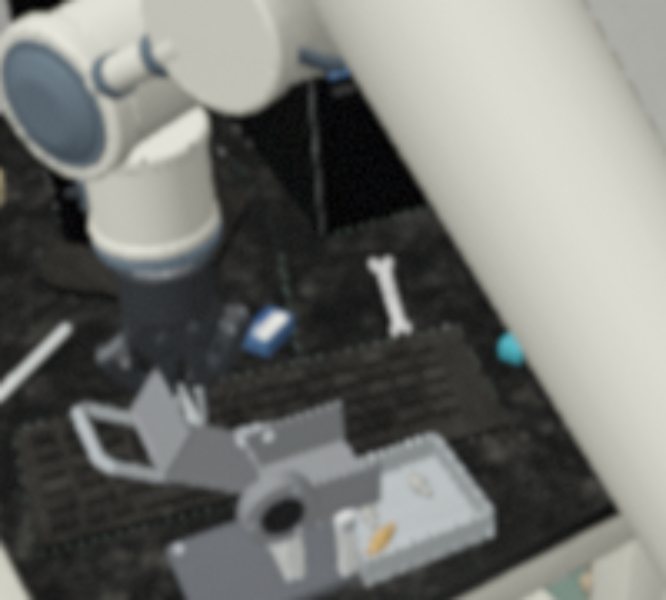

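Nearly level. I'll ease down a touch, then open.

Emit:
{"op": "play_rows", "data": {
  "series": [
    [0.06,[-0.04,0,0.1],[0,0,0]],
    [0.06,[0,0,0],[0,0,0]]
  ]
}}

```text
clock: 32.9
ee_pos: [0.5419, 0.3137, 0.0629]
tool_rot: [-0.673, 0.74, 0.0, 0.0]
ft_force: [4.6, 3.1, -2.9]
gripper_width: 0.0099
```

Emit:
{"op": "play_rows", "data": {
  "series": [
    [0.06,[-0.02,0,0.05],[0,0,0]],
    [0.06,[0,0,0],[0,0,0]]
  ]
}}

```text
clock: 33.07
ee_pos: [0.5419, 0.3137, 0.0628]
tool_rot: [-0.673, 0.74, 0.0, 0.0]
ft_force: [3.9, 3.3, -2.9]
gripper_width: 0.0096
```

Emit:
{"op": "play_rows", "data": {
  "series": [
    [0.06,[-0.02,0,0.07],[0,0,0]],
    [0.06,[0,0,0],[0,0,0]],
    [0.06,[0,0,0],[0,0,0]]
  ]
}}

```text
clock: 33.32
ee_pos: [0.542, 0.3137, 0.0626]
tool_rot: [-0.673, 0.74, -0.0, 0.0]
ft_force: [2.0, 0.5, 5.1]
gripper_width: 0.0099
```

Emit:
{"op": "play_rows", "data": {
  "series": [
    [0.15,[0,0,0],[0,0,0]],
    [0.25,[0,0,0],[0,0,0]],
    [0.36,[0,0,0],[0,0,0]],
    [0.36,[0,0,0],[0,0,0]]
  ]
}}

```text
clock: 33.65
ee_pos: [0.5416, 0.3135, 0.062]
tool_rot: [-0.673, 0.74, 0.0, -0.0]
ft_force: [-0.7, 0.5, -0.8]
gripper_width: 0.0306
```

```bash
python3 -c "
from h import *
box();chk('s34')
wr=snap('wrist','w34'); cv2.imwrite('pics/w34c.png',cv2.resize(wr[120:330,200:450],(750,630))[:600])"
```

```text
t 33.65 tip 0.066 r 88.1 Ft -0.9 Fr 0.0 [-0.7  0.5 -0.8] 0.0306
stand match 0.998 (228, 255) ref (228,255)
subpx shift [ 0.064 -0.121]
```

View pics/w34c.png

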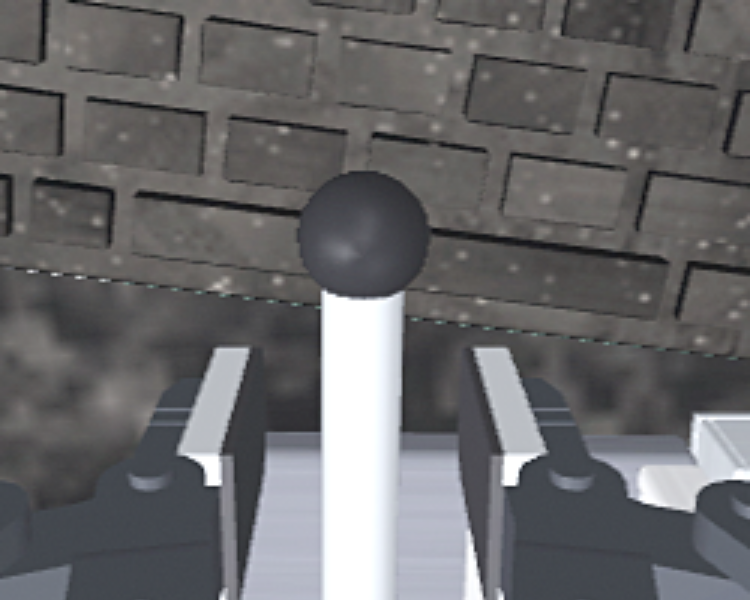

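Released; the rod is free and centred at column 362, and its ball sits as it did before gripping. I'll leave upwards.

Emit:
{"op": "play_rows", "data": {
  "series": [
    [0.36,[0,0,-1.0],[0,0,0]],
    [0.36,[0,0,-2.0],[0,0,0]],
    [0.36,[0,0,-3.0],[0,0,0]],
    [0.36,[0,0,-3.5],[0,0,0]],
    [0.36,[0,0,-3.5],[0,0,0]]
  ]
}}

```text
clock: 34.17
ee_pos: [0.5414, 0.3134, 0.1941]
tool_rot: [-0.673, 0.74, 0.0, -0.0]
ft_force: [0.8, 0.0, -0.3]
gripper_width: 0.0307
```

Emit:
{"op": "play_rows", "data": {
  "series": [
    [0.36,[0,0,-3.5],[0,0,0]],
    [0.36,[0,0,-3.5],[0,0,0]],
    [0.36,[0,0,-2.5],[0,0,0]],
    [0.36,[0,0,-1.0],[0,0,0]]
  ]
}}

```text
clock: 34.5
ee_pos: [0.5429, 0.3142, 0.3024]
tool_rot: [-0.673, 0.74, -0.001, 0.003]
ft_force: [1.3, 0.4, -0.4]
gripper_width: 0.0306
```

```bash
python3 -c "
from h import *
s=read_state(); print(s['clock'],np.round(s['ee_pos'],3))
chk('s35'); t=snap('top','t35'); wr=snap('wrist','w35')
for c in ['scene','top','wrist']:
    for n in ['fitting_a_mid','fitting_b_mid','bail_grip','lid_hinge','lever_grip','tip_axis','parts_tray','tip_stand']:
        for d in pinpoint(n,c)[:3]: P=w(c,d['location']); print(c,n,round(d['conf'],2),np.round(P,3),np.round(proj(c,P)))
"
```

```text
34.5 [0.543 0.314 0.302]
stand match 0.998 (228, 255) ref (228,255)
subpx shift [ 0.094 -0.211]
scene fitting_b_mid 0.42 [0.408 0.212 0.009] [293. 261.]
scene bail_grip 0.96 [0.451 0.422 0.207] [205. 230.]
scene lid_hinge 0.84 [0.437 0.302 0.122] [256. 239.]
scene lid_hinge 0.64 [ 0.438  0.299 -0.001] [261. 270.]
scene lever_grip 0.61 [0.544 0.318 0.113] [234. 221.]
scene tip_axis 0.66 [0.435 0.248 0.073] [276. 245.]
scene tip_axis 0.46 [ 0.426 -0.111 -0.002] [376. 218.]
scene parts_tray 0.76 [ 0.603 -0.218 -0.001] [367. 180.]
scene parts_tray 0.7 [0.428 0.179 0.002] [299. 254.]
scene tip_stand 0.7 [ 0.437  0.302 -0.   ] [261. 270.]
scene tip_stand 0.66 [ 0.558 -0.061 -0.004] [340. 202.]
top fitting_a_mid 0.42 [0.444 0.153 0.011] [286. 247.]
top bail_grip 0.49 [0.455 0.418 0.208] [184. 236.]
top lever_grip 0.43 [ 0.419 -0.379 -0.004] [455. 256.]
top tip_axis 0.67 [0.432 0.245 0.08 ] [254. 249.]
top parts_tray 0.92 [ 0.612 -0.225  0.002] [405. 196.]
top parts_tray 0.8 [0.422 0.175 0.003] [280. 255.]
top tip_stand 0.71 [ 0.713  0.158 -0.001] [286. 166.]
top tip_stand 0.58 [ 0.438  0.297 -0.   ] [241. 250.]
top tip_stand 0.32 [ 0.421 -0.109 -0.002] [370. 255.]
wrist fitting_a_mid 0.71 [0.441 0.147 0.005] [437. 211.]
wrist fitting_a_mid 0.67 [ 0.369  0.471 -0.004] [233. 270.]
wrist fitting_a_mid 0.41 [0.424 0.174 0.002] [418. 222.]
wrist bail_grip 0.8 [0.453 0.42  0.203] [215. 291.]
wrist bail_grip 0.32 [0.442 0.146 0.005] [437. 210.]
wrist lid_hinge 0.72 [0.436 0.304 0.127] [337. 260.]
wrist lever_grip 0.92 [0.541 0.314 0.109] [319. 169.]
wrist tip_axis 0.59 [0.433 0.246 0.071] [378. 239.]
wrist parts_tray 0.76 [0.425 0.171 0.001] [420. 221.]
wrist tip_stand 0.66 [ 0.434  0.298 -0.   ] [337. 223.]
```

View pics/s35c.png

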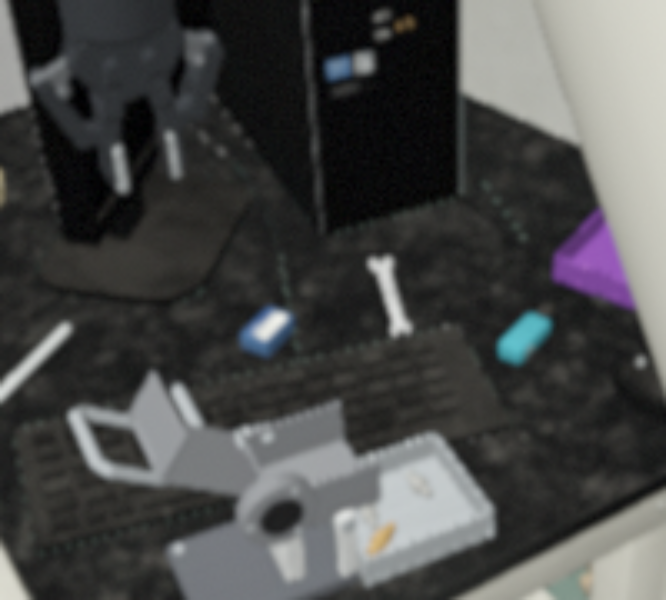

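View pics/w35.png

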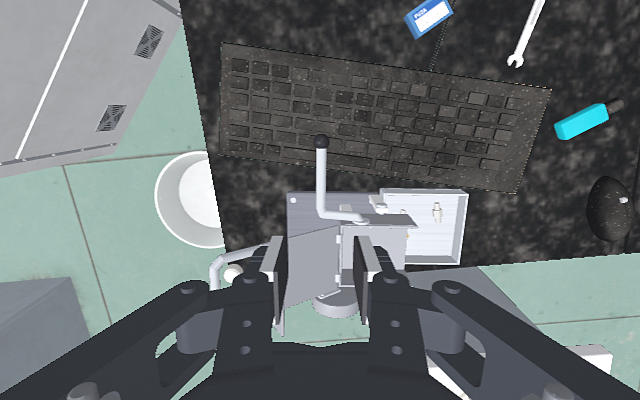

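Run:
```python
from h import *
p,q=cur()
plan([([0.46,0.0,0.37],q)],0.36,step=.035)
```

```text
[[0.36,[3.2,0.52,-0.73],[0.0,0.0,0.0]],[0.36,[3.2,0.52,-0.73],[0.0,0.0,0.0]],[0.36,[3.2,0.52,-0.73],[0.0,0.0,0.0]],[0.36,[3.2,0.52,-0.73],[0.0,0.0,0.0]],[0.36,[3.2,0.52,-0.73],[0.0,0.0,0.0]]]
[[0.36,[3.2,0.52,-0.73],[0.0,0.0,0.0]],[0.36,[3.2,0.52,-0.73],[0.0,0.0,0.0]],[0.36,[3.2,0.52,-0.73],[0.0,0.0,0.0]],[0.36,[3.2,0.52,-0.73],[0.0,0.0,0.0]],[0.36,[3.2,0.52,-0.73],[0.0,0.0,0.0]]]
end [4.598e-01 1.000e-04 3.702e-01] [-0.673  0.74  -0.    -0.   ]
```

Emit:
{"op": "play_rows", "data": {
  "series": [
    [0.36,[2.0,0.3,-0.8],[0,0,0]],
    [0.36,[3.2,0.5,-0.8],[0,0,0]],
    [0.36,[3.2,0.5,-0.8],[0,0,0]],
    [0.36,[3.2,0.5,-0.7],[0,0,0]],
    [0.36,[3.2,0.5,-0.7],[0,0,0]]
  ]
}}

```text
clock: 36.27
ee_pos: [0.5044, 0.1673, 0.3356]
tool_rot: [-0.673, 0.74, -0.0, 0.0]
ft_force: [0.3, -0.5, -0.0]
gripper_width: 0.0309
```

Emit:
{"op": "play_rows", "data": {
  "series": [
    [0.36,[3.2,0.5,-0.7],[0,0,0]],
    [0.36,[3.2,0.5,-0.7],[0,0,0]],
    [0.36,[3.2,0.5,-0.7],[0,0,0]],
    [0.36,[3.2,0.5,-0.7],[0,0,0]],
    [0.36,[3.2,0.5,0],[0,0,0]]
  ]
}}

```text
clock: 36.68
ee_pos: [0.4647, 0.0103, 0.3646]
tool_rot: [-0.673, 0.74, -0.001, 0.001]
ft_force: [1.4, -0.2, -0.2]
gripper_width: 0.0308
```

Emit:
{"op": "play_rows", "data": {
  "series": [
    [0.36,[2.0,0.3,0],[0,0,0]],
    [0.36,[0,0,0],[0,0,0]]
  ]
}}

```text
clock: 36.85
ee_pos: [0.4592, -0.011, 0.3635]
tool_rot: [-0.672, 0.741, -0.001, -0.0]
ft_force: [-0.4, 1.2, -0.6]
gripper_width: 0.0308
```

```bash
python3 -c "
from h import *
s=read_state(); print(s['clock'],np.round(s['ee_pos'],3),np.round(s['ft_force'],1))
b=snap('scene','s36'); t=snap('top','t36'); wr=snap('wrist','w36')
for c in ['scene','top','wrist']:
    for n in ['fitting_a_mid','fitting_b_mid','bail_grip','lever_grip','parts_tray']:
        for d in pinpoint(n,c)[:3]: P=w(c,d['location']); print(c,n,round(d['conf'],2),np.round(P,3),np.round(proj(c,P)))
cv2.imwrite('pics/c36.png',np.hstack([cv2.resize(t[200:290,200:320],(400,300),interpolation=2),cv2.resize(b[200:290,200:320],(400,300),interpolation=2)]))
"
```

```text
36.85 [ 0.459 -0.011  0.364] [-0.4  1.2 -0.6]
scene fitting_a_mid 0.5 [0.438 0.149 0.012] [306. 245.]
scene fitting_b_mid 0.41 [0.407 0.209 0.008] [294. 261.]
scene fitting_b_mid 0.21 [ 0.42  -0.108 -0.004] [377. 220.]
scene bail_grip 0.69 [0.45  0.42  0.204] [206. 231.]
scene lever_grip 0.63 [0.547 0.316 0.112] [234. 220.]
scene lever_grip 0.44 [ 0.439  0.297 -0.001] [262. 269.]
scene parts_tray 0.79 [ 0.427  0.178 -0.002] [300. 255.]
scene parts_tray 0.77 [ 0.604 -0.217 -0.002] [367. 180.]
top fitting_a_mid 0.39 [0.442 0.155 0.009] [286. 248.]
top fitting_b_mid 0.47 [0.401 0.208 0.01 ] [269. 261.]
top bail_grip 0.86 [0.451 0.42  0.205] [184. 237.]
top lever_grip 0.63 [0.539 0.311 0.108] [232. 212.]
top lever_grip 0.2 [0.437 0.297 0.124] [234. 246.]
top parts_tray 0.79 [ 0.421  0.173 -0.   ] [280. 255.]
top parts_tray 0.75 [ 0.604 -0.223  0.002] [404. 198.]
top parts_tray 0.22 [ 0.403 -0.205  0.   ] [401. 261.]
wrist fitting_a_mid 0.59 [0.443 0.148 0.009] [226. 169.]
wrist fitting_b_mid 0.54 [ 0.434  0.298 -0.   ] [141. 182.]
wrist fitting_b_mid 0.53 [ 0.423 -0.109 -0.002] [382. 165.]
wrist fitting_b_mid 0.49 [0.405 0.209 0.008] [194. 194.]
wrist bail_grip 0.53 [0.407 0.211 0.01 ] [193. 193.]
wrist lever_grip 0.89 [0.542 0.314 0.11 ] [ 63. 120.]
wrist parts_tray 0.79 [ 0.602 -0.221  0.002] [451.  41.]
wrist parts_tray 0.26 [ 0.401 -0.201 -0.001] [437. 173.]
```

View pics/c36.png

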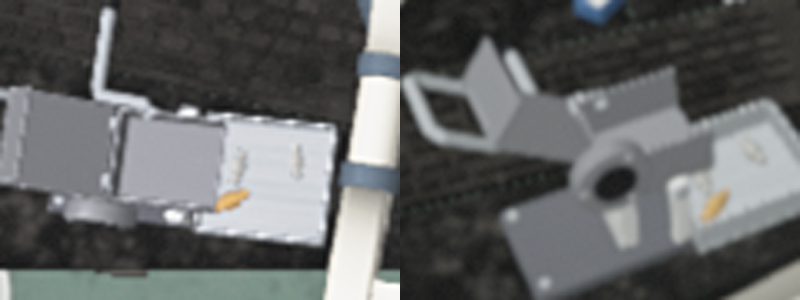

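View pics/w36.png

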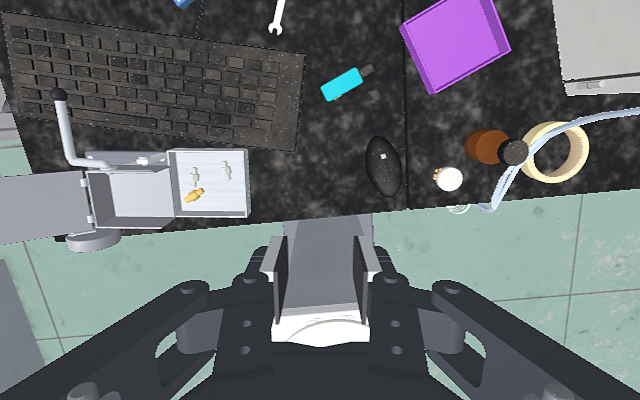

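The wrist view shows all three fittings in the steel tray (brass at (194,195), steel at (195,172) and (227,169)), the box empty and the lid back. Finally, a level check of the lever against the start images.

```bash
python3 -c "
import cv2,numpy as np
def up(n): return cv2.resize(cv2.imread(n,0),None,fx=8,fy=8,interpolation=cv2.INTER_CUBIC)
for a,b,rs in [('scene0','s36',{'rod':(212,240,228,246),'standfront':(272,292,232,258),'tray':(246,276,290,330),'drum':(240,262,248,272)}),('top0','t36',{'rod':(202,232,226,236),'tray':(236,274,284,302),'standrear':(232,262,214,226)})]:
    A,B=up(f'pics/{a}.png'),up(f'pics/{b}.png')
    for n,(r0,r1,c0,c1) in rs.items():
        T=A[r0*8:r1*8,c0*8:c1*8]; S=B[(r0-6)*8:(r1+6)*8,(c0-6)*8:(c1+6)*8]
        m=cv2.minMaxLoc(cv2.matchTemplate(S,T,cv2.TM_CCOEFF_NORMED)); print(a,n,round(m[1],4),'shift px',(m[3][0]/8-6,m[3][1]/8-6))
"
```

```text
scene0 rod 0.4865 shift px (0.5, 0.25)
scene0 standfront 0.9989 shift px (0.125, -0.125)
scene0 tray 0.9931 shift px (0.0, 0.0)
scene0 drum 0.8966 shift px (0.0, 0.0)
top0 rod 0.9751 shift px (0.25, -0.125)
top0 tray 0.9243 shift px (-0.375, -0.125)
top0 standrear 0.4672 shift px (0.375, 0.0)
```

Everything is within half a pixel of the start, the box is level and the robot is clear. I'll hand in.

```bash
python3 -c "
from h import *
print(sign_off(), read_state()['clock'])"
```

```text
the job is handed in; nothing more can be done
the job is handed in; nothing more can be done
```

The job is done and handed in at about 37 s. I swung the lid back onto its stop, tipped the fittings into the steel tray with the side lever, set the box down on its rest and moved the arm clear. `sign_off` gives no verdict.

**What my last checks showed**
- All three fittings lie in the steel tray in the scene, top and wrist pictures, and the box is empty.
- The lid stands back at about 2.5 rad, with the bail seen at (0.45, 0.42, 0.205).
- The box is level by my reading: the lever in the top view is within about 0.3 px of where it started.
- The stand and tray are within about 0.4 px in the clearest matches.
- The bystanders in view look unmoved. I judged those by eye and did not measure each one.

**What went wrong or disagreed**
- The finger tips sit about 35 mm short of the nominal TCP (tool point) in the pictures. The first grasp closed above the bail, so I redid it by eye.
- The click was not clearly felt in the forces. I take it as clicked because the lid went well past the 1.4–2.1 rad range and stayed back during tipping.
- I pressed the lid softly past its stop, to about 2.6 rad and 4 N, and it settled back to about 2.5. The stand did not move.
- Setting the box down briefly pressed on the rest with about 40 N, because the lever had slipped a few mm in the fingers. I relieved it at once.
- Some final template matches were weak: the lever in the scene view and the rear of the stand in the top view. I relied on the stronger ones.

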